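# Load the tray sealer, shut its head and clamp it down

## Robot

A 6-joint arm with a two-finger parallel gripper is mounted at the origin on the work surface. World frame = base frame: x ahead of the robot, y to its left, z up, the work surface at z = 0. Lengths are in m, angles in rad, forces in N, time in s.
With the tool pointing down it reaches from about 0.35 to 0.85 m from the base axis. Payload 8.1 kg.
Tool frame: the origin (TCP) lies midway between the tips of the shut fingers; the grasp point (between the pads) lies 19 mm behind it; z points along the fingers, y is the direction in which the jaws open and shut (so a half turn about z gives the same grasp; the last joint's range is limited). The gripper opens to 85 mm and grips with 20 to 120 N. Pads are 22 mm wide; open, the fingers measure 114 mm over their backs; the gripper's body (76 mm by 85 mm) begins 54 mm behind the grasp point. The pads swing forward as they close: fully open they stand 13 mm farther back than shut.
Start: joints at [-1.301, 0.13, 1.488, -0, 1.523, -0.085], TCP at [0.208, -0.563, 0.231] pointing down, gripper open.
Joint ranges: [-2.96, 2.96], [-0.89, 2.26], [0.02, 2.5], [-1.34, 4.48], [0, 2.73], [-2.66, 2.66]. Speed limits (rad/s): [2.39, 2.39, 2.79, 3.14, 3.14, 3.14].

## Interface

Orientations are given as a rotation vector (axis times angle).
In Python, from bench import ctrl gives the robot as it stands.
- The arm moves only by the tool jog_arm, never from a script. Its argument "increments" is a list of rows, each a list of 2 entries, a list of its own where there are three numbers: the shift along the world's x, y, z in units of 50 mm (1.0 is 50 mm), then the turn about the world's z in degrees. A call has 1 to 8 rows; each row is the pose to reach, as a shift and turn from the pose measured when the call began; what a row does not reach only later rows make up. A row lasts 1/8 s, in which the tool goes at most 62.5 mm and 10.7 degrees, less where a joint would pass 70% of its speed; a pose out of reach is approached as far as the arm can. A call with a gripper value outside its range is refused whole. "fingers" is the finger opening in mm, from 0 to 85.4, set as the call begins (left out, the last holds). The fingers move at their own pace and stop on an object; "newtons" is the grip in N (left out, the last holds). Time passes only in rows, so rows that repeat a pose let the fingers close. It gives the time, the measured TCP pose, the force and the opening at its end, in the units of the state.
- ctrl.get_state(): the state, without advancing time (a new reading comes with each control period).
- ctrl.capture(name): name is "scene" or "top"; returns a dict with "frame" (400x640x3 uint8, red, green, blue), "range_z" (400x640 float32, m along the optical axis (not along the pixel's ray), 0 where there is no reading), "vertical_fov" (degrees; the focal length in pixels is half the picture's height over the tangent of half this angle, whatever the lens; pixels are square), "cx", "cy" (the principal point, pixels), "pose" (4x4, takes a point from camera to world coordinates). Camera axes: x right, y down, z forward; pixel columns grow to the right and rows downward; lengths in m; the calibration is good to about 2 mm. A picture is of the moment at which its call begins.
- ctrl.hand_in(): hands the job in, once; it reports no verdict.
Trained networks look in the newest picture that a camera, given by its name, has taken for a name from the list of things; names that differ only in an ending like _2 or _b are one class to them, and where a whole thing is asked for, a point or a joint stands for the part that bears it (a point fixed in the world has none). Each returns a list of dicts, best first, with "p" (0 to 1); they miss things now and then, are a little off and sometimes report something else, mostly with a low value. They report only what shows in the picture. A call takes as long as a camera call. They do not tell look-alikes from the thing itself.
- ctrl.look_for(camera, target): "at" ([column, row] in pixels, amid what is visible of it).
- ctrl.landmark_of(camera, target): "at" ([column, row] in pixels: a listed point, or the origin of a listed thing).
The state is a dict: "t": time; "joint_pos": joint angles; "joint_velocities": joint speeds; "tau": joint torques, N m; "ee_pos": TCP position; "tool_rot": TCP orientation; "ft_force": force on the tool from outside, world axes, zero at the start; "ft_torque": the same for the moment, N m; "finger_gap": finger opening in m.
Only numpy, scipy, OpenCV 4.12 (cv2) and the standard library are available. Lean on these libraries where they do the work, as an engineer would, in place of code of your own. Each camera call takes 0.05 s, during which the arm holds its last target.

## Task

Load the filled tray, carried level, into the pocket of the tray sealer so that its rim rests flat on the deck. Then lower the sealer's head gently until it is fully shut, never letting it fall shut, and after that swing the hold-down clamp fully down onto it. Leave the empty tray and the other things on the table where they are.

Things in the scene. Friction and masses are not known exactly. Their poses are not given: they have to be found in the camera images.
- tray: the filled tray: black plastic, three round pale cheeses in it, 136 x 64 mm over the rim, 40 mm high, 0.2 kg. Origin under the centre of its floor, x along its length, z up. The rim, 34 to 40 mm above the origin, stands out around a tapering body, 116 x 48 mm under the rim, 110 x 44 mm at the floor. Grip the rim across the 64 mm width at mid-length
- sealer: tray sealer: steel base 220 mm long (its x), 225 mm wide (its y, from -100 to +125), deck 90 mm above the table; fixed. Origin on the table under the pocket's centre. The head is hinged along its +y side, the handle comes down at its -y side, the clamp stands at its -x end (nearest the robot)
- sealer_pocket (a point): centre of the tray pocket at deck level, axes as sealer. The pocket, 124 (x) by 54 mm (y), takes the tray's body; the rim then rests on the deck with the tray's origin 34 mm below this point. At mid-length, finger recesses 50 mm long (x) reach 66 mm either side of the centre (y), 40 mm deep
- head_hinge (a point): middle of the head's hinge axis (parallel to the sealer's x), 110 mm to the +y side of the pocket and 99 mm above the table
- head_handle (a point): middle of the head's handle: black round bar 20 mm thick, 124 mm long, parallel to the hinge, 223 mm from its axis. Shut, it lies 135 mm above the table, 110 mm to the -y side of the pocket. The head is a steel box 190 mm (along the hinge) x 165 x 30 mm; its free edge ends 47 mm short of the bar's axis, its top face 6 mm below that axis
- head (a joint): angle of the heating head about its hinge in rad: 0 = shut on the deck (lower face 99 mm above the table), about 1.57 = upright. It stays where it is left when near upright, but falls by its own weight below about 1.0 rad; about 3 N at the handle moves it
- clamp_pivot (a point): pivot of the hold-down clamp, at the -x end of the sealer, 140 mm above the table; its axis is parallel to the sealer's y
- clamp_grip (a point): middle of the clamp's black cross grip, a bar 14 mm thick and 68 mm long between two fork arms 52 mm clear of each other, parallel to the pivot axis and 91 mm from it. With the clamp down it lies 88 mm to the +x side of the pivot and 24 mm above it, that is 35 mm above the top of the shut head
- clamp (a joint): angle of the hold-down clamp about its pivot in rad: 0 = down, its foot pressing on the shut head; about 1.57 = standing up, open. It stays where it is left; about 2 N at the grip moves it
- empty_tray: the same tray but empty (136 x 64 x 40 mm); a bystander that lies near the filled one. Origin under its centre, x along its length
- film_roll: upright white film roll, 90 mm across, 160 mm tall; bystander. Origin at the centre of its underside
- spray: upright white bottle, 60 mm across, 170 mm tall; bystander. Origin at the centre of its underside
- spatula: spatula with a black handle, lying beyond the sealer; bystander. Origin under its middle, x from handle to blade
- label_roll: flat roll of paper labels, 70 mm across, 30 mm high, hole 38 mm; bystander. Origin at the centre of its underside
- jar: glass jar with a steel cap, 70 mm across, 90 mm tall; bystander. Origin at the centre of its underside
- bowl: steel bowl, 120 mm across, 50 mm high; bystander. Origin at the centre of its underside
Things that resemble listed ones, but are neither listed nor needed, are in the scene too. Leave any orange, purple or yellow look-alike of the tray alone.

How it is judged:
By the outcome, as a careful person would: the job done as asked, in the order asked, and still so for the second after the job is handed in, with the robot touching nothing.
It also fails if it takes over 72 s, if anything falls off the work surface, if the arm or the gripper's body presses on something with over 40 N, if the wrist force passes 120 N, or if a joint passes its speed limit or range.

## Working session

There is one attempt and no reset: what is moved stays moved. The work goes in short steps, Python scripts to look and compute and a tool call to move; the robot and the scene stay as the last step left them, time stands still between calls to the robot, and variables do not carry over. Pictures are saved under pics/ and viewed, and the job is handed in when it is done.

Besides the shell and the picture viewer there is one more tool, called after "Call:" as name(argument=value, ...), one argument or row to a line, values as JSON. jog_arm: Moves the arm, as the interface text tells. Its arguments: {"type":"object","properties":{"increments":{"type":"array"},"fingers":{"type":"number"},"newtons":{"type":"number"}},"required":["increments"]}

```bash
ls; mkdir -p pics; cat > h.py <<'E'
import numpy as np, cv2, pickle
from bench import ctrl
def cap(n,save=None):
    c=ctrl.capture(n)
    if save:
        cv2.imwrite('pics/'+save+'.png',c['frame'][:,:,::-1]); pickle.dump(c,open('pics/'+save+'.pkl','wb'))
    return c
def F(c): return 200/np.tan(np.radians(c['vertical_fov']/2))
def cloud(c):
    f=F(c); z=c['range_z']; v,u=np.mgrid[0:400,0:640]
    P=np.stack([(u-c['cx'])/f*z,(v-c['cy'])/f*z,z],-1)
    T=np.array(c['pose']); return P@T[:3,:3].T+T[:3,3]
def ray(c,uv,zw):
    f=F(c);T=np.array(c['pose']); d=T[:3,:3]@np.array([(uv[0]-c['cx'])/f,(uv[1]-c['cy'])/f,1])
    o=T[:3,3]; return o+d*(zw-o[2])/d[2]
E
python3 - <<'E'
from h import *
s=ctrl.get_state(); print({k:np.round(v,3) for k,v in s.items()})
for n in ['scene','top']:
    c=cap(n,n+'0'); print(n,c['vertical_fov'],c['cx'],c['cy'],np.round(c['pose'],3).tolist())
    for t in ['tray','sealer_pocket','head_hinge','head_handle','clamp_pivot','clamp_grip','sealer','empty_tray']:
        r=ctrl.landmark_of(n,t); P=cloud(c)
        for q in r[:3]:
            u,v=np.round(q['at']).astype(int); print(t,q['p'],q['at'],P[min(max(v,0),399),min(max(u,0),639)].round(3))
E
```

```text
pics
{'t': np.float64(0.0), 'joint_pos': array([-1.301,  0.131,  1.489, -0.   ,  1.523, -0.085]), 'joint_velocities': array([ 0.   ,  0.   , -0.001, -0.002, -0.   , -0.001]), 'tau': array([ 3.0000e-03, -5.6939e+01, -5.0055e+01, -0.0000e+00,  1.5000e-02,
        0.0000e+00]), 'ee_pos': array([ 0.208, -0.562,  0.23 ]), 'tool_rot': array([-3.09 , -0.554,  0.   ]), 'ft_force': array([ 0.532, -0.507,  0.331]), 'ft_torque': array([ 0.017,  0.015, -0.017]), 'finger_gap': np.float64(0.085)}
scene 57.684142230624836 319.8213083510955 194.50058902339092 [[-0.465, 0.496, -0.734, 1.349], [0.885, 0.276, -0.374, 0.375], [0.017, -0.823, -0.567, 0.733], [0.0, 0.0, 0.0, 1.0]]
tray 0.94 [289.1, 170.3] [ 0.337 -0.275  0.019]
tray 0.81 [193.2, 236.7] [ 0.786 -0.339 -0.002]
tray 0.72 [236.1, 217.3] [ 0.664 -0.271  0.017]
sealer_pocket 0.89 [339.3, 219.6] [0.558 0.038 0.05 ]
sealer_pocket 0.71 [459.9, 277.8] [0.608 0.404 0.037]
sealer_pocket 0.61 [200.6, 191.1] [ 0.62  -0.453  0.031]
head_hinge 0.78 [381.1, 234.7] [0.688 0.205 0.16 ]
head_hinge 0.53 [459.4, 279.7] [0.609 0.403 0.031]
head_handle 0.79 [403
[... 327 characters left out ...]
617 210.64022846743381 [[-0.026, -0.983, 0.179, 0.34], [-0.999, 0.029, 0.014, -0.029], [-0.019, -0.179, -0.984, 1.402], [0.0, 0.0, 0.0, 1.0]]
tray 0.89 [407.6, 192.5] [ 0.639 -0.278  0.033]
tray 0.68 [428.3, 150.3] [ 0.772 -0.349  0.027]
tray 0.62 [413.1, 300.3] [ 0.317 -0.274  0.031]
sealer_pocket 0.67 [294.3, 199.4] [0.625 0.068 0.047]
head_hinge 0.95 [255.2, 204.7] [0.599 0.177 0.103]
head_handle 0.69 [227.2, 185.2] [0.605 0.209 0.33 ]
head_handle 0.69 [339.3, 148.6] [ 0.789 -0.074  0.011]
clamp_pivot 0.69 [302.5, 236.0] [0.488 0.036 0.231]
clamp_grip 0.7 [304.1, 239.2] [0.491 0.036 0.141]
sealer 0.56 [295.9, 204.4] [0.61  0.063 0.045]
empty_tray 0.67 [408.4, 247.4] [ 0.474 -0.273  0.005]
```

View pics/scene0.png

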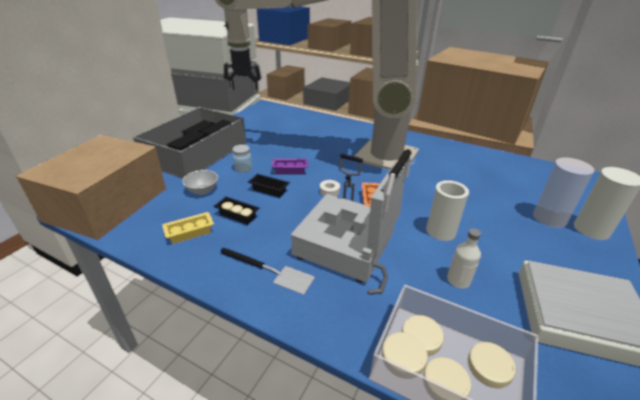

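View pics/top0.png

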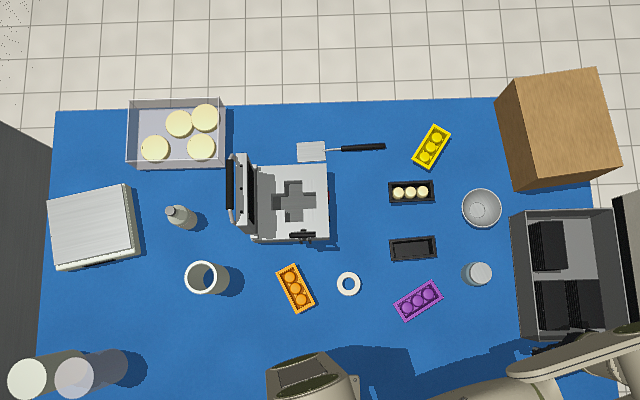

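The top view shows the filled tray at (411,192), the empty one at (413,248), the cross-shaped pocket at (294,200), the upright head and handle at (235,185), and the clamp grip at (302,236). Next I'll measure these precisely.

```bash
python3 - <<'E'
from h import *
for n in ['top0','scene0']:
    c=pickle.load(open(f'pics/{n}.pkl','rb')); P=cloud(c); Z=P[...,2]
    print(n)
    # tray
    m=(abs(P[...,0]-.645)<.08)&(abs(P[...,1]+.28)<.1)&(Z>.031)&(Z<.06)
    q=P[m]; r=cv2.minAreaRect(q[:,:2].astype(np.float32)*1000); print('tray',r,np.median(q[:,2]),len(q), np.percentile(q[:,2],[5,50,95]))
    m=(abs(P[...,0]-.62)<.2)&(abs(P[...,1]-.07)<.16)&(abs(Z-.09)<.007)
    q=P[m]; r=cv2.minAreaRect(q[:,:2].astype(np.float32)*1000); print('deck',r,np.median(q[:,2]),len(q))
    m=(abs(P[...,0]-.62)<.2)&(abs(P[...,1]-.07)<.085)&(Z>.02)&(Z<.075)
    if n=='top0':
        q=P[m]; print('low',np.unique(q[:,2].round(2),return_counts=True))
    cc=c['frame'][:,:,::-1]
    if n=='top0': im=cc[130:270,210:350]
    else: im=cc[130:300,280:430]
    cv2.imwrite(f'pics/crop_{n}.png',cv2.resize(im,None,fx=4.2 if n=='top0' else 3.5,fy=4.2 if n=='top0' else 3.5,interpolation=cv2.INTER_CUBIC))
    for z0,z1 in [(.11,.16),(.16,.21),(.21,.26),(.26,.36)]:
        m=(P[...,0]>.43)&(P[...,0]<.56)&(abs(P[...,1]-.05)<.08)&(Z>z0)&(Z<z1); print('clampish',z0,P[m].mean(0).round(3) if m.any() else 0,m.sum(), P[m].min(0).round(3) if m.any() else 0,P[m].max(0).round(3) if m.any() else 0)
        m=(P[...,0]>.45)&(P[...,0]<.8)&(abs(P[...,1]-.21)<.07)&(Z>z0)&(Z<z1+.05); print('  headish',z0,P[m].mean(0).round(3) if m.any() else 0,m.sum(), P[m].min(0).round(3) if m.any() else 0,P[m].max(0).round(3) if m.any() else 0)
E
```

```text
top0
tray ((666.374267578125, -285.69158935546875), (115.57716369628906, 137.3606414794922), 0.6491217017173767) 0.037567588624784154 642 [0.03162593 0.03756759 0.0433765 ]
deck ((604.66796875, 79.64854431152344), (233.77481079101562, 224.51466369628906), 0.6806649565696716) 0.08976342984889674 3815
low (array([0.02, 0.03, 0.04, 0.05, 0.06, 0.07]), array([ 10,  11,  93, 997,  98,  74]))
clampish 0.11 [0.491 0.035 0.14 ] 42 [0.488 0.019 0.111] [0.494 0.052 0.153]
  headish 0.11 [0.59  0.176 0.159] 348 [0.502 0.169 0.111] [0.717 0.202 0.21 ]
clampish 0.16 [0.508 0.037 0.188] 35 [0.504 0.006 0.175] [0.514 0.067 0.199]
  headish 0.16 [0.59  0.174 0.213] 407 [0.514 0.168 0.16 ] [0.701 0.21  0.26 ]
clampish 0.21 [0.491 0.035 0.236] 146 [0.485 0.002 0.228] [0.499 0.069 0.242]
  headish 0.21 [0.602 0.183 0.266] 1209 [0.514 0.168 0.21 ] [0.703 0.21  0.309]
clampish 0.26 0 0 0 0
  headish 0.26 [0.606 0.191 0.289] 1428 [0.514 0.169 0.26 ] [0.703 0.213 0.334]
scene0
tray ((665.5809936523438, -285.7003173828125), (115.673828125, 137.44285583496094), 1.552428126335144) 0.0374063025860179 468 [0.03154589 0.0374063  0.04098754]
deck ((604.3870239257812, 78.2469482421875), (236.64857482910156, 225.97438049316406), 1.158026099205017) 0.0889651721729467 2624
clampish 0.11 [0.497 0.036 0.135] 106 [0.487 0.018 0.11 ] [0.503 0.053 0.159]
  headish 0.11 [0.654 0.198 0.16 ] 977 [0.514 0.171 0.11 ] [0.719 0.208 0.21 ]
clampish 0.16 [0.505 0.037 0.188] 120 [0.495 0.002 0.162] [0.517 0.069 0.21 ]
  headish 0.16 [0.649 0.197 0.212] 1024 [0.516 0.172 0.16 ] [0.707 0.212 0.26 ]
clampish 0.21 [0.496 0.036 0.23 ] 137 [0.487 0.001 0.21 ] [0.503 0.07  0.239]
  headish 0.21 [0.647 0.195 0.255] 1048 [0.517 0.167 0.21 ] [0.706 0.212 0.309]
clampish 0.26 0 0 0 0
  headish 0.26 [0.638 0.198 0.293] 814 [0.517 0.167 0.26 ] [0.706 0.215 0.331]
```

```bash
python3 - <<'E'
from h import *
for n in ['top0','scene0']:
    c=pickle.load(open(f'pics/{n}.pkl','rb')); P=cloud(c); Z=P[...,2]
    m=(abs(P[...,0]-.642)<.05)&(abs(P[...,1]+.285)<.1)&(Z>.028)&(Z<.046)
    n_,l,st,ce=cv2.connectedComponentsWithStats(m.astype(np.uint8)); i=1+np.argmax(st[1:,4])
    q=P[l==i]; r=cv2.minAreaRect(q[:,:2].astype(np.float32)*1000); print(n,'tray',r,st[i])
    # pocket: region below deck
    m=(P[...,0]>.53)&(P[...,0]<.70)&(P[...,1]<.145)&(P[...,1]>-.01)&(Z<.083)&(Z>.03)
    if n=='top0':
        n_,l,st,ce=cv2.connectedComponentsWithStats(m.astype(np.uint8)); i=1+np.argmax(st[1:,4]); print(st[i],ce[i])
        pts=cv2.findContours((l==i).astype(np.uint8),0,1)[0][0][:,0]
        # deck-level contour
        W=np.array([ray(c,p,.09)[:2] for p in pts]); print(W.min(0),W.max(0))
        # raster the mask to deck plane & fit cross
        uv=np.argwhere(l==i)[:,::-1]; W=np.array([ray(c,p,.09)[:2] for p in uv]); print('centroid',W.mean(0))
        S=np.array([[ray(c,(u,v),.09)[:2] for u in range(250,335)] for v in range(165,250)]); M=(l==i)[165:250,250:335]
        inn=np.isin(np.arange(1),[0])
        from scipy.optimize import differential_evolution as de
        def cost(p):
            a=p[2];d=S-p[:2]; x=d[...,0]*np.cos(a)+d[...,1]*np.sin(a); y=-d[...,0]*np.sin(a)+d[...,1]*np.cos(a)
            sg=lambda t:1/(1+np.exp(-t/.0008))
            A=sg(.062-abs(x))*sg(.027-abs(y)); B=sg(.025-abs(x))*sg(.066-abs(y))
            return (((1-(1-A)*(1-B))-M)**2).sum()
        r=de(cost,[(.57,.66),(.03,.11),(-.15,.15)],seed=1); print('pocket',r.x,r.fun,M.sum())
    # head plane angle: handle points
    m=(P[...,0]>.5)&(P[...,0]<.72)&(P[...,1]>.16)&(P[...,1]<.23)&(Z>.30)
    q=P[m]; print('handle',q.mean(0),q.min(0),q.max(0),m.sum())
    rgb=c['frame'].astype(int).sum(-1)
    md=(P[...,0]>.5)&(P[...,0]<.72)&(P[...,1]>.15)&(P[...,1]<.24)&(Z>.2)&(rgb<150); q=P[md]; print('dark',q.mean(0),q.min(0),q.max(0),md.sum())
    mf=(P[...,0]>.53)&(P[...,0]<.69)&(P[...,1]>.12)&(P[...,1]<.23)&(Z>.13)&(Z<.26)&(rgb>150); q=P[mf]
    for z in np.arange(.13,.26,.02):
        k=q[abs(q[:,2]-z)<.01]; print(z.round(2),len(k),np.percentile(k[:,1],[2,50,98]).round(4) if len(k) else '')
    for y in [.0]: pass
E
```

```text
top0 tray ((641.3635864257812, -285.645263671875), (65.50228118896484, 136.3020782470703), 1.2258095741271973) [388 180  47  23 422]
[ 271  180   46   42 1187] [293.39932603 200.94271272]
[0.54994765 0.00072891] [0.6721531  0.13254131]
centroid [0.61010562 0.06696056]
pocket [0.61042643 0.06732944 0.01150555] 30.12629048490884 1187
handle [0.60453822 0.20317366 0.32598423] [0.5283713  0.19457799 0.30019031] [0.68745311 0.21283017 0.3340686 ] 454
dark [0.6089913  0.19071815 0.29454151] [0.53445885 0.16778068 0.20067487] [0.68360943 0.21283017 0.3340686 ] 640
0.13 15 [0.1745 0.1755 0.1757]
0.15 1 [0.1741 0.1741 0.1741]
0.17 1 [0.1733 0.1733 0.1733]
0.19 4 [0.1725 0.1729 0.1731]
0.21 1 [0.1717 0.1717 0.1717]
0.23 3 [0.171  0.1715 0.1715]
0.25 4 [0.1704 0.1888 0.2074]
scene0 tray ((641.5061645507812, -286.3528137207031), (67.50650787353516, 137.44285583496094), 1.552428126335144) [213 196  47  23 504]
handle [0.62902992 0.20677377 0.32336548] [0.53987298 0.19495825 0.30081518] [0.68898774 0.21503333 0.33072158] 325
dark [0.61675229 0.20852397 0.32724862] [0.55908689 0.20053549 0.32115884] [0.67020821 0.21430344 0.33052327] 144
0.13 45 [0.2038 0.2051 0.2063]
0.15 95 [0.2032 0.2045 0.2057]
0.17 95 [0.2024 0.2038 0.205 ]
0.19 98 [0.2019 0.2031 0.2042]
0.21 104 [0.2009 0.2024 0.2036]
0.23 82 [0.2003 0.2014 0.2027]
0.25 82 [0.1996 0.2006 0.2017]
```

View pics/crop_top0.png

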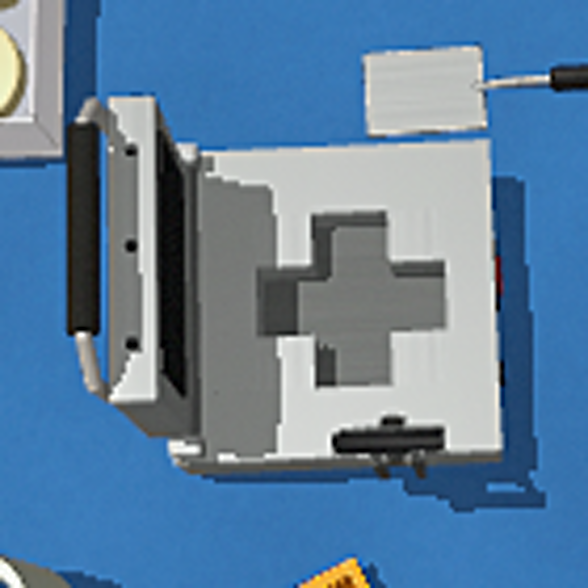

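View pics/crop_scene0.png

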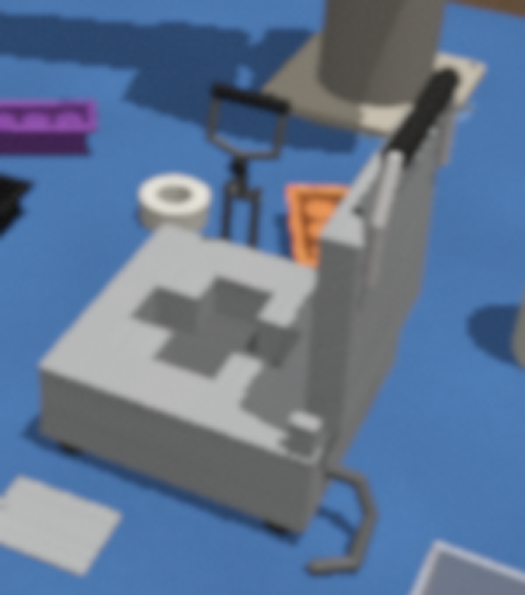

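The tray is at (0.641, -0.286) with its long axis along world y. The pocket is at (0.610, 0.067) with yaw about 0.7°. The handle is at about (0.61, 0.204, 0.32) and the clamp bar at about (0.491, 0.036, 0.231). First I move over the tray with the jaws along world x.

Call:
jog_arm(
  increments=[
    [[1.08,0.69,0],9],
    [[2.16,1.38,0],18],
    [[3.25,2.07,0],27],
    [[4.33,2.76,0],36],
    [[5.4,3.45,0],45],
    [[6.5,4.14,0],54],
    [[7.6,4.83,0],63],
    [[8.66,5.52,0],71],
  ],
  fingers=85,
  newtons=40,
)

```text
t: 1.9
ee_pos: [0.6318, -0.2927, 0.2314]
tool_rot: [2.19, 2.252, -0.0]
ft_force: [-0.2, -1.0, 0.5]
finger_gap: 0.0855
```

Call:
jog_arm(
  increments=[
    [[0.19,0.13,-0.8],0],
    [[0.19,0.13,-1.8],0],
    [[0.19,0.13,-2.4],0],
    [[0.19,0.13,-2.4],0],
  ],
)

```text
t: 2.4
ee_pos: [0.639, -0.2849, 0.1073]
tool_rot: [-2.186, -2.248, 0.003]
ft_force: [0.2, 0.5, -0.3]
finger_gap: 0.0848
```

```bash
cat > st.py <<'E'
from h import *
from scipy.spatial.transform import Rotation as R
s=ctrl.get_state(); y=R.from_rotvec(s['tool_rot']).as_matrix(); print('t',round(float(s['t']),2),'p',np.round(s['ee_pos'],4),'yang',np.degrees(np.arctan2(y[1,1],y[0,1])).round(2),'zax',y[:,2].round(3),'f',np.round(s['ft_force'],1),'tq',np.round(s['ft_torque'],2),'gap',s['finger_gap'],'q',np.round(s['joint_pos'],2))
E
cat > shot.py <<'E'
import sys
from h import *
n,name,u0,v0,u1,v1=sys.argv[1],sys.argv[2],*map(int,sys.argv[3:7])
c=cap(n,name); im=c['frame'][v0:v1,u0:u1,::-1]; k=min(800/(u1-u0),600/(v1-v0)); cv2.imwrite(f'pics/{name}_c.png',cv2.resize(im,None,fx=k,fy=k,interpolation=cv2.INTER_CUBIC))
E
python3 st.py; python3 shot.py scene a1 170 130 330 250
```

```text
t 2.4 p [ 0.639  -0.2849  0.1073] yang 1.61 zax [-0.006  0.003 -1.   ] f [ 0.2  0.5 -0.3] tq [-0.    0.05 -0.07] gap 0.08479365726785477 q [-0.49  0.48  1.29 -0.    1.37 -0.52]
```

View pics/a1_c.png

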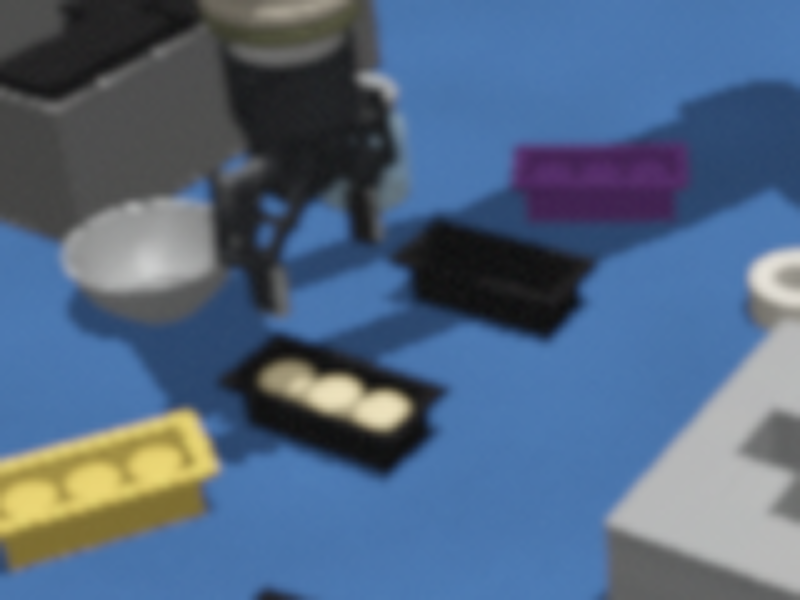

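The open gripper hangs over the filled tray, with the cheeses at about (335,395). I'll descend to rim level.

Call:
jog_arm(
  increments=[
    [[0.05,-0.02,-0.6],0],
    [[0.05,-0.02,-1.2],0],
    [[0.05,-0.02,-1.6],0],
    [[0.05,-0.02,-1.8],0],
    [[0.05,-0.02,-1.9],0],
    [[0.05,-0.02,-1.93],0],
  ],
)

```text
t: 3.2
ee_pos: [0.6436, -0.2871, 0.0147]
tool_rot: [-2.189, -2.252, 0.001]
ft_force: [0.8, -0.1, -0.2]
finger_gap: 0.0853
```

```bash
python3 st.py; python3 shot.py scene a2 170 130 330 250
```

```text
t 3.2 p [ 0.6436 -0.2871  0.0147] yang 1.6 zax [-0.001  0.    -1.   ] f [ 0.8 -0.1 -0.2] tq [ 0.05 -0.04 -0.05] gap 0.08532897766182278 q [-0.49  0.58  1.33 -0.    1.22 -0.52]
```

View pics/a2_c.png

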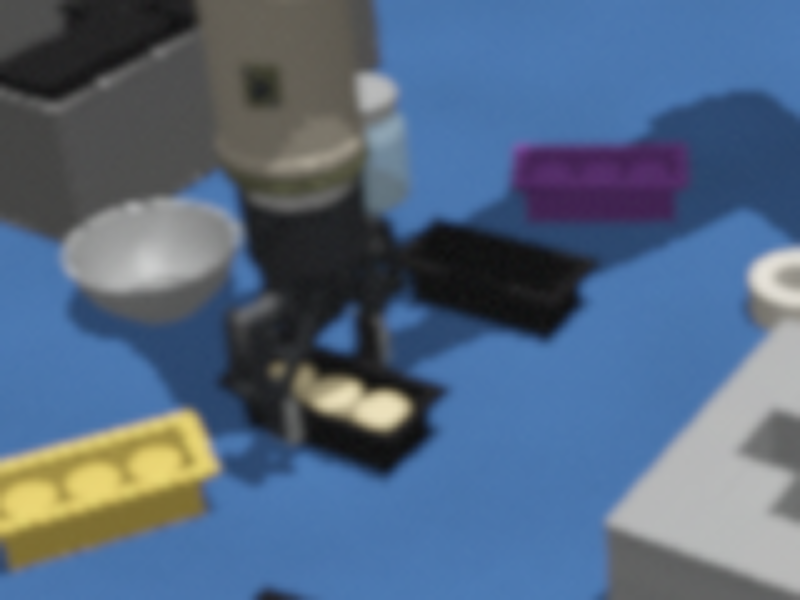

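```bash
python3 - <<'E'
from h import *
c=pickle.load(open('pics/a2.pkl','rb')); T=np.linalg.inv(np.array(c['pose'])); f=F(c)
def pr(p):
    q=T[:3,:3]@np.array(p)+T[:3,3]; return (np.array([q[0]/q[2]*f+c['cx'],q[1]/q[2]*f+c['cy']])-[170,130])*5
for a in [.034,-.034]:
  for b in [.068,-.068]: print(pr([.6415+a,-.286+b,.04]).round(0))
print('tip',pr([.6436+.045,-.287,.0277]).round(0),pr([.6436+.045,-.287,.05]).round(0))
P=cloud(c);m=(P[...,0]>.675)&(P[...,0]<.71)&(abs(P[...,1]+.287)<.03)&(P[...,2]>.02)&(P[...,2]<.07)
q=P[m];print(len(q),q.mean(0),np.percentile(q,[5,95],axis=0).round(3))
m=(abs(P[...,0]-.642)<.05)&(P[...,1]>-.27)&(P[...,1]<-.19)&(P[...,2]>.03)&(P[...,2]<.046);print(P[m].max(0),P[m].min(0))
E
```

```text
[382. 442.]
[210. 378.]
[448. 384.]
[280. 325.]
tip [282. 435.] [277. 407.]
66 [ 0.69421759 -0.28072565  0.04870189] [[ 0.687 -0.292  0.034]
 [ 0.7   -0.274  0.066]]
[ 0.6763195  -0.21777877  0.04233811] [ 0.60776284 -0.26991536  0.03034373]
```

The finger is within about 3 mm of mid-length. I'll drop 4 mm and close.

Call:
jog_arm(
  increments=[
    [[0,0,-0.08],0],
    [[0,0,-0.08],0],
  ],
)

```text
t: 3.5
ee_pos: [0.6436, -0.2871, 0.0108]
tool_rot: [-2.19, -2.252, 0.001]
ft_force: [0.5, -0.6, -0.3]
finger_gap: 0.0847
```

Call:
jog_arm(
  increments=[
    [[0,0,0],0],
    [[0,0,0],0],
    [[0,0,0],0],
    [[0,0,0],0],
    [[0,0,0],0],
    [[0,0,0],0],
  ],
  fingers=55,
  newtons=40,
)

```text
t: 4.25
ee_pos: [0.6438, -0.2873, 0.0112]
tool_rot: [-2.19, -2.252, 0.0]
ft_force: [-1.5, 0.5, 6.3]
finger_gap: 0.0628
```

```bash
python3 st.py
```

```text
t 4.25 p [ 0.6438 -0.2873  0.0112] yang 1.6 zax [-0. -0. -1.] f [-1.5  0.5  6.3] tq [ 0.02  0.24 -0.01] gap 0.06280302419292101 q [-0.49  0.59  1.33 -0.    1.22 -0.52]
```

Call:
jog_arm(
  increments=[
    [[0,0,0.1],0],
    [[0,0,0.3],0],
    [[0,0,0.7],0],
    [[0,0,1.1],0],
    [[0,0,1.5],0],
    [[0,0,1.7],0],
    [[0,0,1.7],0],
    [[0,0,1.7],0],
  ],
)

```text
t: 5.25
ee_pos: [0.6433, -0.2869, 0.0952]
tool_rot: [-2.189, -2.251, 0.001]
ft_force: [0.1, 0.0, -3.0]
finger_gap: 0.0629
```

```bash
python3 st.py; python3 shot.py scene a3 170 100 330 220;python3 shot.py top a3t 340 130 500 250
```

```text
t 5.25 p [ 0.6433 -0.2869  0.0952] yang 1.61 zax [-0.002  0.001 -1.   ] f [ 0.1  0.  -3. ] tq [-0.01  0.05  0.04] gap 0.06288574095073089 q [-0.49  0.5   1.29 -0.    1.35 -0.52]
```

View pics/a3_c.png

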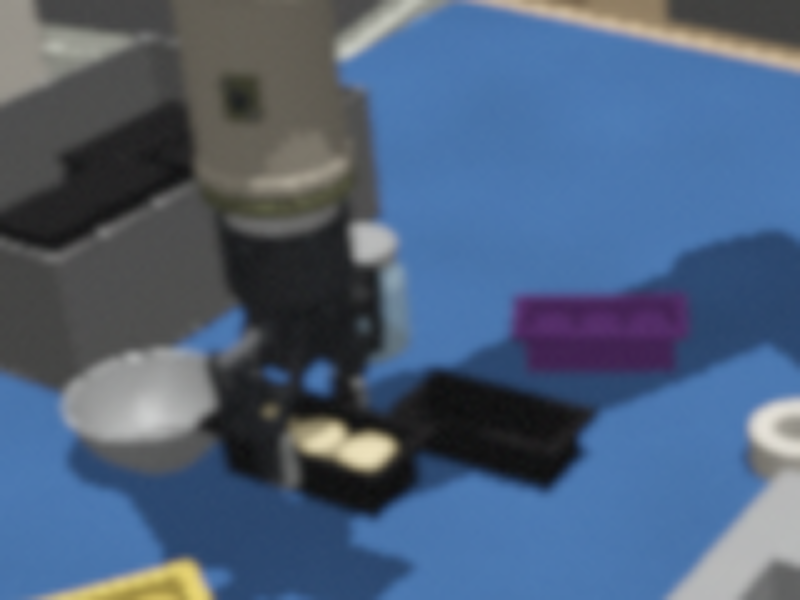

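The tray is lifted and looks level, with the empty tray undisturbed at (495,430). I'll carry it over the pocket while turning it 89°.

Call:
jog_arm(
  increments=[
    [[0,0,0.7],0],
    [[0,0.3,1.4],5],
    [[-0.1,0.9,2.0],13],
    [[-0.15,1.6,2.1],22],
    [[-0.2,2.4,2.1],31],
    [[-0.3,3.2,2.1],40],
    [[-0.4,4.0,2.1],49],
    [[-0.45,4.6,2.1],57],
  ],
)

```text
t: 6.35
ee_pos: [0.6198, -0.0551, 0.1989]
tool_rot: [-0.841, -3.024, 0.003]
ft_force: [0.3, -0.4, -2.5]
finger_gap: 0.0628
```

```bash
python3 st.py
```

```text
t 6.35 p [ 0.6198 -0.0551  0.1989] yang 58.93 zax [-0.003 -0.001 -1.   ] f [ 0.3 -0.4 -2.5] tq [-0.04 -0.   -0.  ] gap 0.0628038620119983 q [-0.17  0.21  1.46 -0.    1.48 -1.2 ]
```

Call:
jog_arm(
  increments=[
    [[-0.05,0.6,0],9],
    [[-0.1,1.2,0],18],
    [[-0.15,1.8,0],26],
    [[-0.18,2.2,0],30],
    [[-0.19,2.4,0],31.7],
    [[-0.19,2.45,0],31.7],
    [[-0.19,2.45,0],31.7],
  ],
)

```text
t: 7.22
ee_pos: [0.6105, 0.0668, 0.1988]
tool_rot: [0.015, -3.139, 0.004]
ft_force: [0.6, 0.4, -2.2]
finger_gap: 0.0631
```

```bash
python3 st.py; python3 shot.py scene b1 260 120 420 240;python3 shot.py top b1t 220 130 380 250
python3 - <<'E'
from h import *
for n in ['b1','b1t']:
    c=pickle.load(open(f'pics/{n}.pkl','rb'));P=cloud(c); Z=P[...,2]
    m=(abs(P[...,0]-.61)<.085)&(abs(P[...,1]-.067)<.045)&(Z>.2)&(Z<.245)
    nn,l,st,ce=cv2.connectedComponentsWithStats(m.astype(np.uint8)); i=1+np.argmax(st[1:,4]); q=P[l==i]
    print(n,len(q),q.min(0).round(4),q.max(0).round(4),cv2.minAreaRect(q[:,:2].astype(np.float32)*1000))
    for s in (-1,1):
        k=q[(q[:,0]-.61)*s>.055]; print(s,len(k),np.percentile(k[:,2],[5,50,95]).round(4) if len(k) else '',k.min(0).round(4) if len(k) else '',k.max(0).round(4) if len(k) else '')
E
```

```text
t 7.22 p [0.6105 0.0668 0.1988] yang 90.53 zax [-0.003 -0.003 -1.   ] f [ 0.6  0.4 -2.2] tq [ 0.02 -0.01 -0.02] gap 0.06305585108070091 q [ 0.03  0.19  1.48 -0.    1.47 -1.55]
b1 826 [0.548  0.0221 0.2001] [0.6792 0.1116 0.2445] ((618.6180419921875, 66.3544921875), (87.47408294677734, 129.9187469482422), 78.41217803955078)
-1 28 [0.2121 0.2193 0.2265] [0.548  0.0354 0.2077] [0.5547 0.0582 0.2276]
1 152 [0.2033 0.2242 0.2273] [0.665  0.035  0.2004] [0.6792 0.0986 0.2284]
b1t 385 [0.5414 0.0425 0.2001] [0.6054 0.104  0.2367] ((571.1859130859375, 72.3045654296875), (65.1983413696289, 56.535945892333984), 6.400018215179443)
-1 93 [0.2238 0.2274 0.2309] [0.5414 0.0427 0.221 ] [0.5549 0.0976 0.2327]
1 0
```

View pics/b1_c.png

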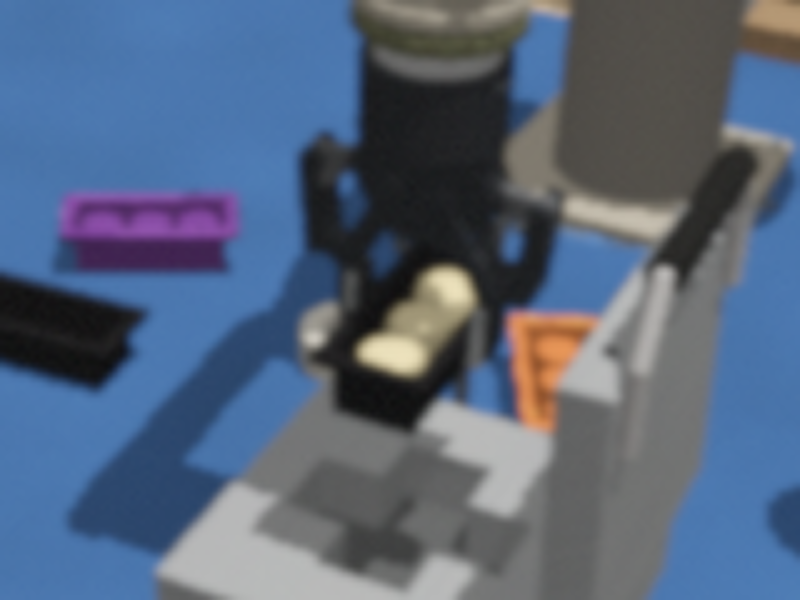

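View pics/b1t_c.png

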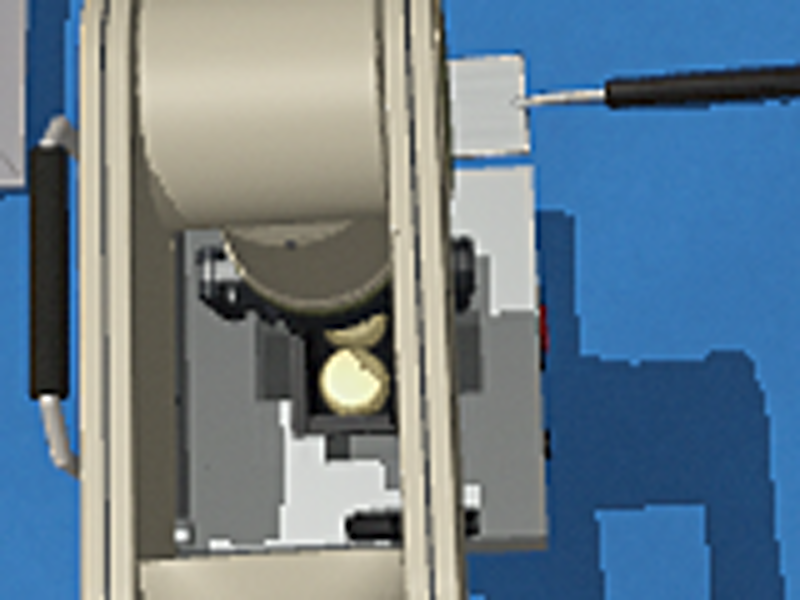

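```bash
python3 - <<'E'
from h import *
for n in ['b1','b1t']:
    c=pickle.load(open(f'pics/{n}.pkl','rb'));P=cloud(c)
    for x in np.arange(.40,.72,.03):
        m=(abs(P[...,0]-x)<.015)&(abs(P[...,1]-.06)<.09)&(P[...,2]>.12)
        q=P[m]; 
        if len(q): h,e=np.histogram(q[:,2],np.arange(.12,.9,.04)); print(n,x.round(2),[(round(e[i],2),int(h[i])) for i in range(len(h)) if h[i]])
from scipy.optimize import least_squares
D=[([.131,1.489],(.208**2+.5625**2)**.5,.2305),([.48,1.29],np.hypot(.639,.2849),.1073),([.585,1.33],np.hypot(.6436,.2871),.0110),([.21,1.46],np.hypot(.6198,.0551),.1989),([.19,1.48],np.hypot(.6105,.0668),.1988)]
f=lambda p:np.concatenate([[p[0]*np.sin(q[0])+p[1]*np.sin(q[0]+q[1])+p[2]-r,p[0]*np.cos(q[0])+p[1]*np.cos(q[0]+q[1])+p[3]-z] for q,r,z in D])
s=least_squares(f,[.4,.4,0,0]);print(s.x,abs(s.fun).max())
E
```

```text
b1 0.4 [(np.float64(0.52), 20), (np.float64(0.56), 52), (np.float64(0.6), 61)]
b1 0.43 [(np.float64(0.52), 32), (np.float64(0.56), 232), (np.float64(0.6), 483)]
b1 0.46 [(np.float64(0.52), 38), (np.float64(0.56), 95), (np.float64(0.6), 135)]
b1 0.49 [(np.float64(0.16), 4), (np.float64(0.2), 17), (np.float64(0.52), 50), (np.float64(0.56), 90), (np.float64(0.6), 141)]
b1 0.52 [(np.float64(0.16), 3), (np.float64(0.52), 58), (np.float64(0.56), 86), (np.float64(0.6), 137)]
b1 0.55 [(np.float64(0.2), 53), (np.float64(0.48), 1), (np.float64(0.52), 67), (np.float64(0.56), 82), (np.float64(0.6), 135)]
b1 0.58 [(np.float64(0.2), 128), (np.float64(0.24), 4), (np.float64(0.28), 1), (np.float64(0.36), 2), (np.float64(0.4), 1), (np.float64(0.48), 6), (np.float64(0.52), 58), (np.float64(0.56), 64), (np.float64(0.6), 126)]
b1 0.61 [(np.float64(0.16), 16), (np.float64(0.2), 284), (np.float64(0.24), 362), (np.float64(0.28), 526), (np.float64(0.32), 66), (np.float64(0.36), 75), (np.float64(0.4), 78), (np.float64(0.44), 67), (np.float64(0.48), 98), (np.float64(0.52), 80), (np.float64(0.56), 94), (np.flo
[... 1113 characters left out ...]
64(0.6), 364)]
b1t 0.58 [(np.float64(0.16), 47), (np.float64(0.2), 175), (np.float64(0.24), 5), (np.float64(0.28), 2), (np.float64(0.32), 68), (np.float64(0.36), 47), (np.float64(0.4), 154), (np.float64(0.44), 149), (np.float64(0.48), 146), (np.float64(0.52), 60), (np.float64(0.56), 794), (np.float64(0.6), 679)]
b1t 0.61 [(np.float64(0.16), 27), (np.float64(0.2), 43), (np.float64(0.24), 59), (np.float64(0.28), 135), (np.float64(0.4), 2), (np.float64(0.52), 5), (np.float64(0.56), 38), (np.float64(0.6), 1111)]
b1t 0.64 [(np.float64(0.52), 4), (np.float64(0.56), 274), (np.float64(0.6), 477)]
b1t 0.67 [(np.float64(0.56), 10)]
[ 0.33391197  0.58346836 -0.0279045  -0.07139428] 0.002022086447094021
```

```bash
python3 shot.py scene b2 220 0 440 165
```

```text
(no output)
```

View pics/b2_c.png

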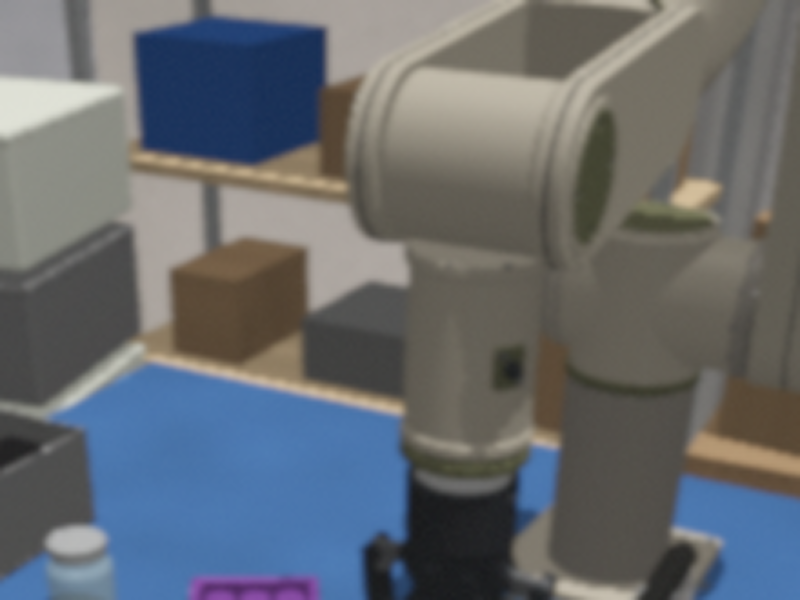

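The forearm's underside stays well above the clamp (about 0.5 m against 0.24 m). The tray is centred on the pocket and level, so I descend.

Call:
jog_arm(
  increments=[
    [[0,0,-0.4],0.2],
    [[0,0,-0.9],0.2],
    [[0,0,-1.3],0.2],
    [[0,0,-1.6],0.2],
    [[0,0,-1.75],0.2],
    [[0,0,-1.8],0.2],
    [[0,0,-1.8],0.2],
  ],
)

```text
t: 8.25
ee_pos: [0.611, 0.0667, 0.1096]
tool_rot: [0.02, -3.14, 0.004]
ft_force: [0.3, -0.4, -2.0]
finger_gap: 0.0634
```

```bash
python3 st.py; python3 shot.py scene b3 260 120 420 240
```

```text
t 8.25 p [0.611  0.0667 0.1096] yang 90.74 zax [-0.001 -0.003 -1.   ] f [ 0.3 -0.4 -2. ] tq [ 0.03 -0.    0.08] gap 0.06340669691576445 q [ 0.03  0.26  1.57 -0.    1.31 -1.56]
```

View pics/b3_c.png

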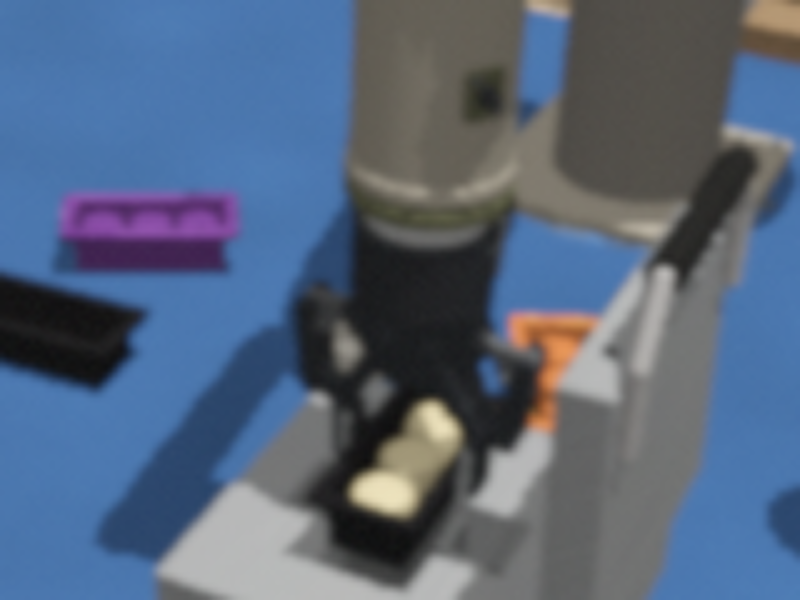

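The tray's body is just above the pocket and lined up with it. I continue down slowly.

Call:
jog_arm(
  increments=[
    [[0,0,-0.12],0],
    [[0,0,-0.24],0],
    [[0,0,-0.36],0],
    [[0,0,-0.48],0],
    [[0,0,-0.58],0],
    [[0,0,-0.66],0],
    [[0,0,-0.7],0],
    [[0,0,-0.7],0],
  ],
)

```text
t: 9.3
ee_pos: [0.611, 0.0667, 0.0747]
tool_rot: [0.02, -3.14, 0.004]
ft_force: [-0.3, 0.7, -2.6]
finger_gap: 0.0629
```

```bash
python3 st.py
```

```text
t 9.3 p [0.611  0.0667 0.0747] yang 90.75 zax [-0.001 -0.003 -1.   ] f [-0.3  0.7 -2.6] tq [ 0.01  0.01 -0.  ] gap 0.06287024708822199 q [ 0.03  0.29  1.6  -0.    1.25 -1.56]
```

Still no contact, so the body is in the pocket. Now the last 7–8 mm.

Call:
jog_arm(
  increments=[
    [[0,0,-0.05],0],
    [[0,0,-0.09],0],
    [[0,0,-0.12],0],
    [[0,0,-0.14],0],
    [[0,0,-0.15],0],
    [[0,0,-0.15],0],
  ],
)

```text
t: 10.05
ee_pos: [0.6111, 0.0667, 0.0673]
tool_rot: [0.02, -3.14, 0.004]
ft_force: [0.3, -1.3, -0.3]
finger_gap: 0.0628
```

```bash
python3 st.py
```

```text
t 10.05 p [0.6111 0.0667 0.0673] yang 90.74 zax [-0.001 -0.003 -1.   ] f [ 0.3 -1.3 -0.3] tq [-0.02  0.09 -0.04] gap 0.06279284555708475 q [ 0.03  0.3   1.6  -0.    1.24 -1.56]
```

Call:
jog_arm(
  increments=[
    [[0,0,-0.01],0],
    [[0,0,-0.02],0],
    [[0,0,-0.02],0],
  ],
)

```text
t: 10.42
ee_pos: [0.6113, 0.0667, 0.0672]
tool_rot: [0.02, -3.141, 0.004]
ft_force: [-4.6, 0.1, 5.5]
finger_gap: 0.0624
```

Call:
jog_arm(
  increments=[
    [[0,0,0],0],
    [[0,0,0],0],
    [[0,0,0],0],
    [[0,0,0],0],
  ],
  fingers=84,
)

```text
t: 10.92
ee_pos: [0.6113, 0.0667, 0.0671]
tool_rot: [0.02, -3.141, 0.004]
ft_force: [-0.0, 0.4, 0.5]
finger_gap: 0.0842
```

Call:
jog_arm(
  increments=[
    [[0,0,0.2],0],
    [[0,0,0.6],0],
    [[0,0,1.3],0],
    [[0,0,2.3],0],
    [[0,-0.5,3.4],0],
    [[0,-1.0,4.4],0],
    [[0,-1.5,5.0],0],
    [[0,-1.5,5.0],0],
  ],
)

```text
t: 11.92
ee_pos: [0.6128, -0.0101, 0.3232]
tool_rot: [-0.017, 3.134, -0.006]
ft_force: [-0.9, 0.8, -0.4]
finger_gap: 0.0841
```

```bash
python3 st.py; python3 shot.py scene b4 260 120 420 240;python3 shot.py top b4t 220 130 380 250
python3 - <<'E'
from h import *
for n in ['b4','b4t']:
    c=pickle.load(open(f'pics/{n}.pkl','rb'));P=cloud(c); Z=P[...,2];rgb=c['frame'].astype(int).sum(-1)
    m=(abs(P[...,0]-.61)<.08)&(abs(P[...,1]-.067)<.05)&(Z>.085)&(Z<.12)&(rgb<160)
    q=P[m]; print(n,len(q),q.min(0).round(4),q.max(0).round(4))
    for s in (-1,1):
        k=q[(q[:,0]-.61)*s>.055]; print(s,len(k),np.percentile(k[:,2],[5,50,95]).round(4) if len(k) else '')
        k=q[(q[:,1]-.067)*s>.025]; print(s,len(k),np.percentile(k[:,2],[5,50,95]).round(4) if len(k) else '')
E
```

```text
t 11.93 p [ 0.6128 -0.0101  0.3232] yang 90.62 zax [ 0.008 -0.004 -1.   ] f [-0.9  0.8 -0.4] tq [ 0.05  0.03 -0.03] gap 0.08407133098378193 q [-0.1   0.14  1.31 -0.    1.68 -1.68]
b4 164 [0.5479 0.0365 0.085 ] [0.6776 0.0983 0.0976]
-1 43 [0.0869 0.0916 0.0949]
-1 28 [0.0863 0.0941 0.0964]
1 20 [0.0938 0.0955 0.0972]
1 28 [0.0911 0.095  0.0967]
b4t 74 [0.5417 0.0353 0.085 ] [0.6709 0.095  0.0994]
-1 17 [0.0901 0.0945 0.0987]
-1 8 [0.0924 0.0955 0.0983]
1 19 [0.0854 0.0904 0.0985]
1 1 [0.0923 0.0923 0.0923]
```

View pics/b4_c.png

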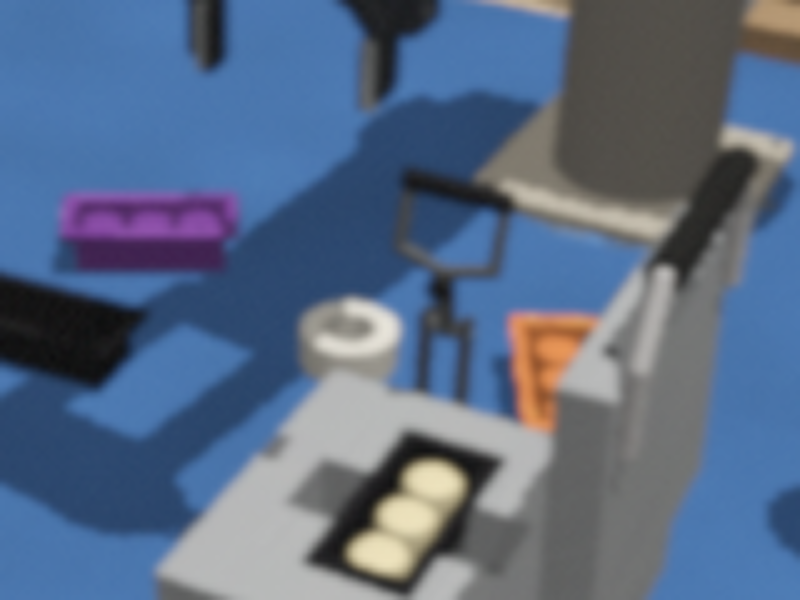

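The tray sits flat in the pocket: the rim reads about 0.096 m all round, with the cheeses at (405,515). Next is the head handle.

Call:
jog_arm(
  increments=[
    [[0,0,0.9],0],
    [[-0.03,0.5,1.7],0],
    [[-0.05,1.4,1.7],0],
    [[-0.05,2.3,1.7],0],
    [[-0.05,3.2,1.7],0],
    [[-0.05,3.9,1.7],0],
    [[-0.05,4.3,1.7],0],
    [[-0.05,4.3,1.7],0],
  ],
  fingers=60,
  newtons=25,
)

```text
t: 13.02
ee_pos: [0.6083, 0.2081, 0.4019]
tool_rot: [0.023, -3.14, 0.005]
ft_force: [0.8, 0.4, 0.2]
finger_gap: 0.0601
```

```bash
python3 st.py; python3 shot.py scene c1 320 80 480 200
```

```text
t 13.03 p [0.6083 0.2081 0.4019] yang 90.85 zax [-0.001 -0.003 -1.   ] f [0.8 0.4 0.2] tq [ 0.03 -0.01 -0.04] gap 0.060149468517298556 q [ 0.25  0.25  1.04 -0.    1.85 -1.33]
```

View pics/c1_c.png

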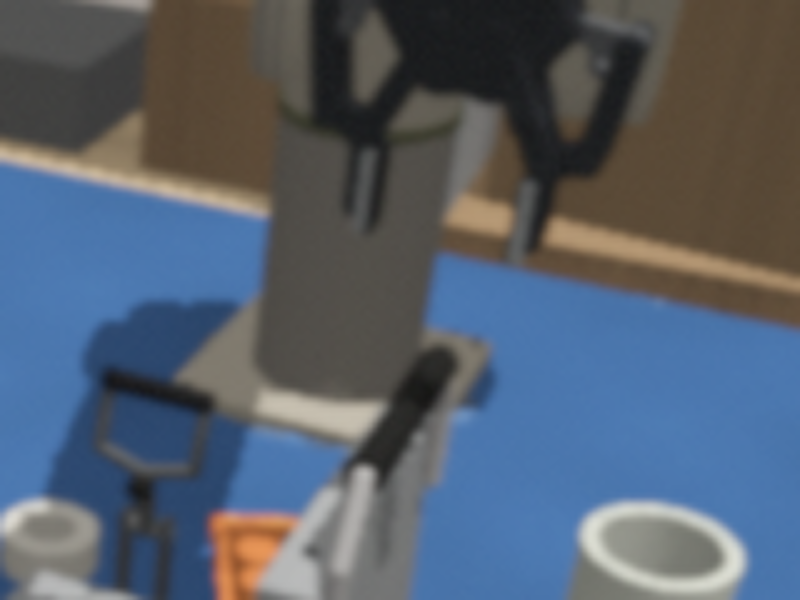

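The gripper is poised above the handle bar, which spans (355,475) to (440,355). I'll descend and grip.

Call:
jog_arm(
  increments=[
    [[0.03,-0.06,-0.5],0],
    [[0.03,-0.06,-1.0],0],
    [[0.03,-0.06,-1.4],0],
    [[0.03,-0.06,-1.7],0],
    [[0.03,-0.06,-1.9],0],
    [[0.03,-0.06,-1.97],0],
    [[0.03,-0.06,-1.97],0],
  ],
)

```text
t: 13.95
ee_pos: [0.6102, 0.2038, 0.3042]
tool_rot: [-0.021, 3.142, -0.005]
ft_force: [1.1, -0.6, -0.1]
finger_gap: 0.0599
```

```bash
python3 st.py; python3 shot.py scene c2 320 80 480 200
```

```text
t 13.95 p [0.6102 0.2038 0.3042] yang 90.77 zax [ 0.    -0.003 -1.   ] f [ 1.1 -0.6 -0.1] tq [-0.03 -0.03 -0.  ] gap 0.05989624869509664 q [ 0.24  0.23  1.24 -0.    1.67 -1.34]
```

View pics/c2_c.png

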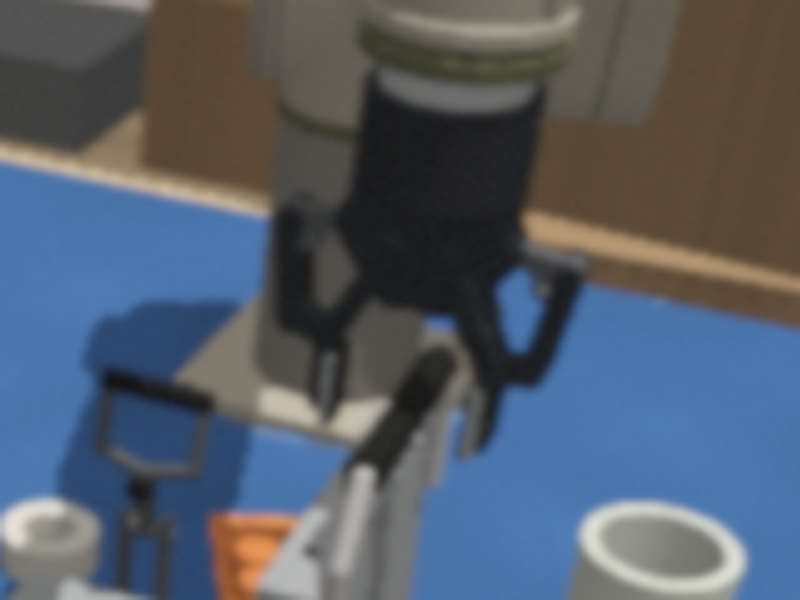

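The bar lies between the fingers. I'll close with a light grip.

Call:
jog_arm(
  increments=[
    [[0,0,0],0],
    [[0,0,0],0],
    [[0,0,0],0],
    [[0,0,0],0],
    [[0,0,0],0],
    [[0,0,0],0],
  ],
  fingers=12,
  newtons=25,
)

```text
t: 14.75
ee_pos: [0.6105, 0.2041, 0.3052]
tool_rot: [-0.021, 3.14, -0.004]
ft_force: [0.1, 2.3, 5.1]
finger_gap: 0.019
```

```bash
python3 st.py; python3 shot.py scene c3 320 80 480 200; python3 - <<'E'
import numpy as np
# arc: offsets in units of 50mm from theta0
hy,hz=.1773,.099
th=lambda t:np.array([hy-.220*np.cos(t)+.036*np.sin(t),hz+.220*np.sin(t)+.036*np.cos(t)])
for t in np.arange(1.56,-.01,-.06): print(round(t,2),th(t).round(4),((th(t)-th(1.53))/.05).round(2))
print(th(0),(th(0)-th(1.53))/.05)
E
```

```text
t 14.75 p [0.6105 0.2041 0.3052] yang 90.78 zax [ 0.002 -0.002 -1.   ] f [0.1 2.3 5.1] tq [ 0.25  0.05 -0.01] gap 0.01904472898805315 q [ 0.24  0.23  1.24 -0.    1.67 -1.34]
1.56 [0.2109 0.3194] [ 0.13 -0.02]
1.5 [0.1976 0.321 ] [-0.13  0.01]
1.44 [0.1843 0.3218] [-0.4   0.03]
1.38 [0.1709 0.3218] [-0.67  0.03]
1.32 [0.1576 0.3211] [-0.93  0.02]
1.26 [0.1443 0.3195] [-1.2  -0.02]
1.2 [0.1311 0.3171] [-1.46 -0.06]
1.14 [0.1181 0.3139] [-1.72 -0.13]
1.08 [0.1054 0.31  ] [-1.98 -0.21]
1.02 [0.0928 0.3053] [-2.23 -0.3 ]
0.96 [0.0806 0.2999] [-2.47 -0.41]
0.9 [0.0687 0.2937] [-2.71 -0.53]
0.84 [0.0573 0.2869] [-2.94 -0.67]
0.78 [0.0462 0.2793] [-3.16 -0.82]
0.72 [0.0356 0.2711] [-3.37 -0.98]
0.66 [0.0256 0.2623] [-3.57 -1.16]
0.6 [0.0161 0.2529] [-3.76 -1.35]
0.54 [0.0071 0.243 ] [-3.94 -1.55]
0.48 [-0.0012  0.2325] [-4.11 -1.76]
0.42 [-0.0089  0.2216] [-4.26 -1.97]
0.36 [-0.0159  0.2102] [-4.4 -2.2]
0.3 [-0.0222  0.1984] [-4.53 -2.44]
0.24 [-0.0278  0.1863] [-4.64 -2.68]
0.18 [-0.0327  0.1738] [-4.74 -2.93]
0.12 [-0.0368  0.1611] [-4.82 -3.18]
0.06 [-0.0401  0.1481] [-4.89 -3.44]
-0.0 [-0.0427  0.135 ] [-4.94 -3.71]
[-0.0427  0.135 ] [-4.93994687 -3.70570417]
```

View pics/c3_c.png

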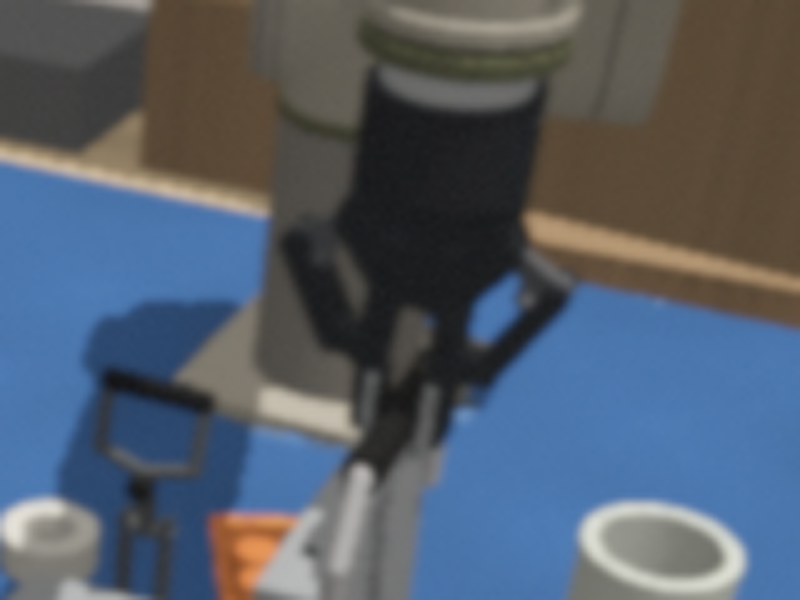

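The bar is gripped at a gap of 19 mm. I'll guide the head down along its arc with the grip kept on.

Call:
jog_arm(
  increments=[
    [[0,-0.13,0.01],0],
    [[0,-0.4,0.03],0],
    [[0,-0.67,0.03],0],
    [[0,-0.93,0.02],0],
    [[0,-1.2,-0.02],0],
    [[0,-1.46,-0.06],0],
    [[0,-1.6,-0.1],0],
    [[0,-1.6,-0.1],0],
  ],
)

```text
t: 15.8
ee_pos: [0.6112, 0.1219, 0.3]
tool_rot: [-0.018, 3.139, -0.007]
ft_force: [6.7, -2.6, 1.4]
finger_gap: 0.0191
```

```bash
python3 st.py; python3 shot.py scene c4 320 80 480 200
```

```text
t 15.8 p [0.6112 0.1219 0.3   ] yang 90.67 zax [ 0.003 -0.004 -1.   ] f [ 6.7 -2.6  1.4] tq [-0.2  -0.95  0.03] gap 0.019052232819270768 q [ 0.12  0.17  1.32 -0.    1.65 -1.47]
```

View pics/c4_c.png

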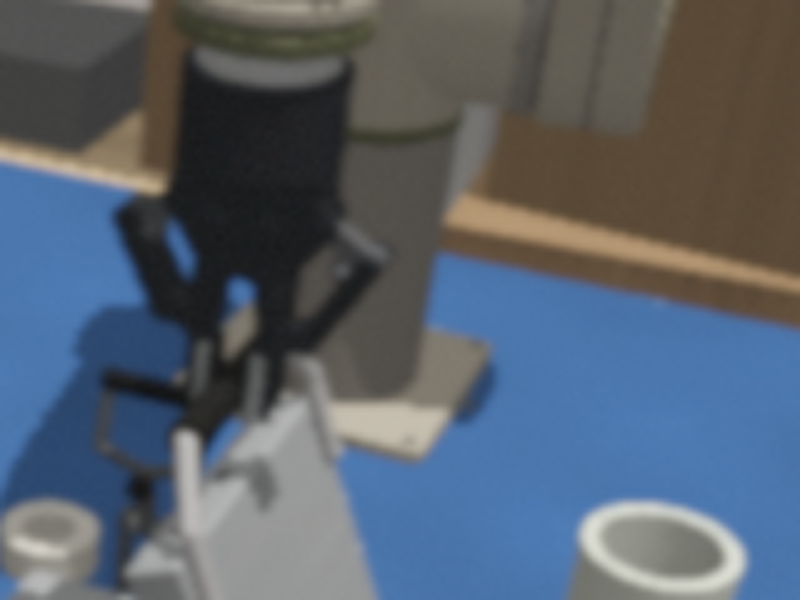

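The head follows smoothly and the grip holds. I continue along the arc.

Call:
jog_arm(
  increments=[
    [[0.01,-0.33,-0.1],0],
    [[0.02,-0.58,-0.19],0],
    [[0.02,-0.83,-0.3],0],
    [[0.02,-1.07,-0.42],0],
    [[0.03,-1.29,-0.56],0],
    [[0.03,-1.52,-0.71],0],
    [[0.04,-1.73,-0.88],0],
    [[0.04,-1.73,-0.88],0],
  ],
)

```text
t: 16.85
ee_pos: [0.6124, 0.0339, 0.254]
tool_rot: [0.016, -3.141, 0.009]
ft_force: [-3.7, -2.5, -3.6]
finger_gap: 0.0191
```

```bash
python3 st.py; python3 - <<'E'
from h import *
s=ctrl.get_state();y=s['ee_pos'][1]
from scipy.optimize import brentq
th=lambda t:np.array([.1773-.220*np.cos(t)+.036*np.sin(t),.099+.220*np.sin(t)+.036*np.cos(t)])
t0=brentq(lambda t:th(t)[0]-y,-.1,1.8);print(t0,s['ee_pos'][2]+.0186-th(t0)[1])
for k in range(1,9): print(round(t0-k*.05,3),((th(t0-k*.05)-th(t0))/.05).round(2))
E
```

```text
t 16.85 p [0.6124 0.0339 0.254 ] yang 90.6 zax [-0.    -0.006 -1.   ] f [-3.7 -2.5 -3.6] tq [-0.27  0.55  0.05] gap 0.019057591264706016 q [-0.02  0.16  1.42 -0.01  1.57 -1.61]
0.7099108399363973 0.00288311563630278
0.66 [-0.17 -0.15]
0.61 [-0.33 -0.3 ]
0.56 [-0.48 -0.47]
0.51 [-0.62 -0.64]
0.46 [-0.76 -0.82]
0.41 [-0.88 -1.  ]
0.36 [-1.   -1.19]
0.31 [-1.1  -1.39]
```

Call:
jog_arm(
  increments=[
    [[0,-0.17,-0.15],0],
    [[0,-0.33,-0.3],0],
    [[0,-0.48,-0.47],0],
    [[0,-0.62,-0.64],0],
    [[0,-0.76,-0.82],0],
    [[0,-0.88,-1.0],0],
    [[0,-1.0,-1.19],0],
    [[0,-1.0,-1.19],0],
  ],
)

```text
t: 17.85
ee_pos: [0.6129, -0.0172, 0.1932]
tool_rot: [-0.015, 3.141, -0.01]
ft_force: [6.5, -1.1, -4.2]
finger_gap: 0.0189
```

```bash
python3 st.py; python3 shot.py scene c5 260 120 420 240; python3 - <<'E'
from h import *
s=ctrl.get_state();y=s['ee_pos'][1]
from scipy.optimize import brentq
th=lambda t:np.array([.1773-.220*np.cos(t)+.036*np.sin(t),.099+.220*np.sin(t)+.036*np.cos(t)])
t0=brentq(lambda t:th(t)[0]-y,-.1,1.8);print(t0,s['ee_pos'][2]+.0186-th(t0)[1])
for k in range(1,11): print(round(t0-k*.04,3),((th(t0-k*.04)-th(t0))/.05).round(2))
E
```

```text
t 17.85 p [ 0.6129 -0.0172  0.1932] yang 90.55 zax [ 0.    -0.007 -1.   ] f [ 6.5 -1.1 -4.2] tq [-0.06 -1.1  -0.03] gap 0.018896164683649432 q [-0.11  0.18  1.5  -0.01  1.46 -1.69]
0.34949923077840855 0.003894745585406617
0.309 [-0.08 -0.16]
0.269 [-0.16 -0.32]
0.229 [-0.23 -0.48]
0.189 [-0.3  -0.65]
0.149 [-0.36 -0.82]
0.109 [-0.41 -0.99]
0.069 [-0.45 -1.16]
0.029 [-0.49 -1.33]
-0.011 [-0.52 -1.51]
-0.051 [-0.54 -1.69]
```

View pics/c5_c.png

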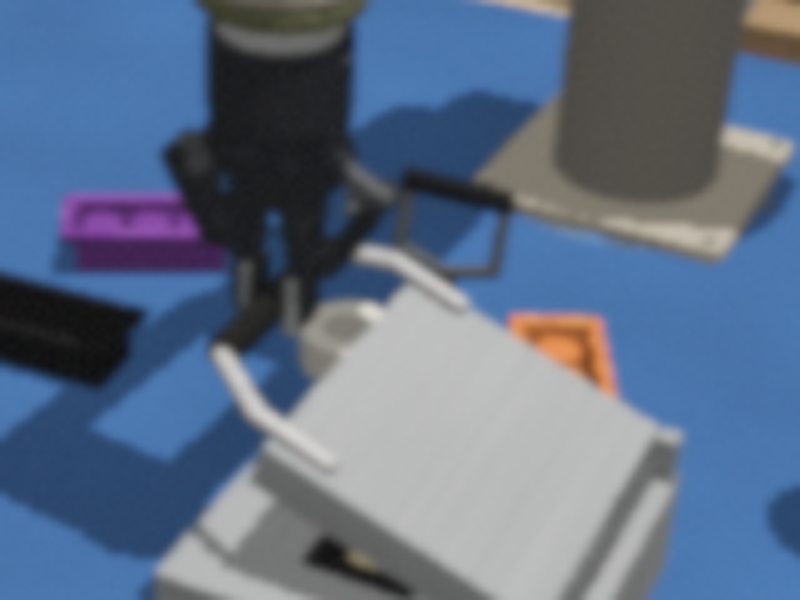

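The head is half closed, still gripped, with the tray visible underneath and undisturbed. I continue slowly.

Call:
jog_arm(
  increments=[
    [[0,-0.08,-0.16],0],
    [[0,-0.16,-0.32],0],
    [[0,-0.23,-0.48],0],
    [[0,-0.3,-0.65],0],
    [[0,-0.35,-0.8],0],
    [[0,-0.39,-0.93],0],
    [[0,-0.42,-1.03],0],
    [[0,-0.44,-1.1],0],
  ],
)

```text
t: 18.9
ee_pos: [0.6128, -0.039, 0.1382]
tool_rot: [-0.015, 3.141, -0.01]
ft_force: [3.2, 1.4, -0.0]
finger_gap: 0.0189
```

```bash
python3 st.py
```

```text
t 18.9 p [ 0.6128 -0.039   0.1382] yang 90.56 zax [ 0.    -0.006 -1.   ] f [ 3.2  1.4 -0. ] tq [ 0.56 -0.5   0.08] gap 0.018948597890192435 q [-0.14  0.23  1.55 -0.01  1.36 -1.72]
```

Call:
jog_arm(
  increments=[
    [[0,-0.01,-0.05],0],
    [[0,-0.02,-0.1],0],
    [[0,-0.03,-0.15],0],
    [[0,-0.04,-0.2],0],
    [[0,-0.05,-0.25],0],
    [[0,-0.06,-0.3],0],
    [[0,-0.06,-0.33],0],
    [[0,-0.06,-0.35],0],
  ],
)

```text
t: 19.9
ee_pos: [0.6129, -0.0424, 0.1206]
tool_rot: [-0.015, 3.141, -0.011]
ft_force: [2.2, -3.7, 0.4]
finger_gap: 0.0193
```

```bash
python3 st.py
```

```text
t 19.9 p [ 0.6129 -0.0424  0.1206] yang 90.55 zax [ 0.    -0.007 -1.   ] f [ 2.2 -3.7  0.4] tq [-0.29 -0.31  0.06] gap 0.019327158722697017 q [-0.15  0.24  1.57 -0.01  1.33 -1.73]
```

Call:
jog_arm(
  increments=[
    [[0,0,-0.03],0],
    [[0,0,-0.06],0],
    [[0,0,-0.08],0],
    [[0,0,-0.1],0],
    [[0,0,-0.1],0],
  ],
)

```text
t: 20.52
ee_pos: [0.6131, -0.0426, 0.1196]
tool_rot: [-0.015, 3.14, -0.012]
ft_force: [-14.2, -1.1, 26.7]
finger_gap: 0.019
```

```bash
python3 st.py
```

```text
t 20.52 p [ 0.6131 -0.0426  0.1196] yang 90.55 zax [ 0.001 -0.008 -1.   ] f [-14.2  -1.1  26.7] tq [ 0.04  2.13 -0.03] gap 0.018958124162989018 q [-0.15  0.24  1.57 -0.01  1.33 -1.73]
```

A firm stop with 27 N at the shut height. I'll ease off, release to 40 mm and check before lifting.

Call:
jog_arm(
  increments=[
    [[0,0,-0.02],0],
    [[0,0,0.01],0],
    [[0,0,0.01],0],
  ],
)

```text
t: 20.9
ee_pos: [0.6129, -0.0426, 0.1199]
tool_rot: [-0.015, 3.141, -0.012]
ft_force: [0.3, -1.4, 1.2]
finger_gap: 0.019
```

Call:
jog_arm(
  increments=[
    [[0,0,0],0],
    [[0,0,0],0],
    [[0,0,0],0],
    [[0,0,0],0],
  ],
  fingers=38,
)

```text
t: 21.4
ee_pos: [0.6128, -0.0425, 0.1198]
tool_rot: [-0.015, 3.141, -0.012]
ft_force: [-0.1, -0.0, -0.8]
finger_gap: 0.0379
```

```bash
python3 st.py; python3 shot.py scene c6 260 120 420 240; python3 - <<'E'
from h import *
c=pickle.load(open('pics/c6.pkl','rb'));P=cloud(c)
m=(P[...,0]>.53)&(P[...,0]<.69)&(P[...,1]>.02)&(P[...,1]<.16)&(P[...,2]>.1)&(P[...,2]<.2);q=P[m]
print(len(q),np.linalg.lstsq(np.c_[q[:,:2]-[.61,.08],np.ones(len(q))],q[:,2],rcond=None)[0])
E
```

```text
t 21.4 p [ 0.6128 -0.0425  0.1198] yang 90.56 zax [ 0.001 -0.008 -1.   ] f [-0.1 -0.  -0.8] tq [ 0.03  0.07 -0.01] gap 0.03787451822311043 q [-0.15  0.24  1.57 -0.01  1.33 -1.73]
1839 [ 0.00114297 -0.00168457  0.12813695]
```

View pics/c6_c.png

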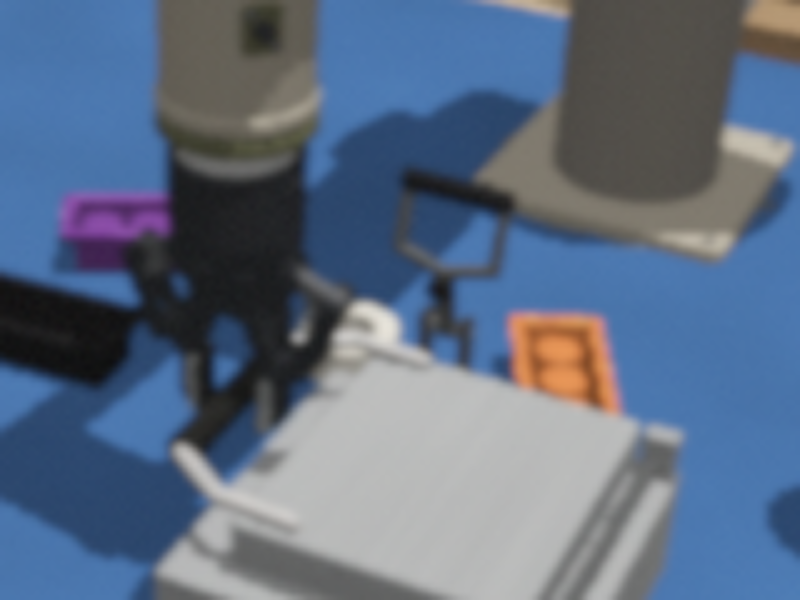

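The head is flat and shut: its top plane is at 0.128 m with a slope of about 0.002. I lift off and move over the clamp grip, turning the jaws to world x.

Call:
jog_arm(
  increments=[
    [[0,0,0.3],0],
    [[0,0,1.2],0],
    [[0,0,2.3],0],
    [[0,0,3.4],-9],
    [[0,0,4.2],-19],
    [[-0.3,0.2,4.2],-29],
    [[-0.9,0.6,4.2],-39],
    [[-1.5,1.0,4.2],-49],
  ],
)

```text
t: 22.45
ee_pos: [0.5372, 0.0079, 0.3312]
tool_rot: [-1.297, -2.86, 0.01]
ft_force: [0.4, -0.0, -0.4]
finger_gap: 0.0379
```

```bash
python3 st.py
```

```text
t 22.45 p [0.5372 0.0079 0.3312] yang 41.21 zax [-0.004 -0.006 -1.   ] f [ 0.4 -0.  -0.4] tq [-0.02  0.05  0.  ] gap 0.03787905911670552 q [-0.08 -0.06  1.5  -0.01  1.7  -0.8 ]
```

Call:
jog_arm(
  increments=[
    [[-0.4,0.25,0],-10],
    [[-0.8,0.5,0],-20],
    [[-0.92,0.56,0],-30],
    [[-0.92,0.56,0],-38],
    [[-0.92,0.56,0],-40.5],
    [[-0.92,0.56,0],-40.5],
  ],
  fingers=45,
)

```text
t: 23.2
ee_pos: [0.4912, 0.0359, 0.3324]
tool_rot: [-2.206, -2.234, 0.008]
ft_force: [-0.5, 0.3, 0.7]
finger_gap: 0.0452
```

```bash
python3 st.py; python3 shot.py scene d1 280 90 440 210; python3 - <<'E'
from h import *
c=pickle.load(open('pics/d1.pkl','rb'));P=cloud(c)
m=(P[...,0]>.46)&(P[...,0]<.53)&(P[...,1]>-.02)&(P[...,1]<.09)&(P[...,2]>.222)&(P[...,2]<.25);q=P[m]
print(len(q),q.mean(0),np.percentile(q,[3,97],axis=0).round(4))
E
```

```text
t 23.2 p [0.4912 0.0359 0.3324] yang 0.73 zax [-0.005 -0.002 -1.   ] f [-0.5  0.3  0.7] tq [ 0.03  0.05 -0.02] gap 0.0451604347416764 q [-0.03 -0.18  1.61 -0.    1.71 -0.04]
114 [0.49561728 0.0368488  0.23238708] [[0.49   0.0042 0.2229]
 [0.5001 0.0682 0.238 ]]
```

View pics/d1_c.png

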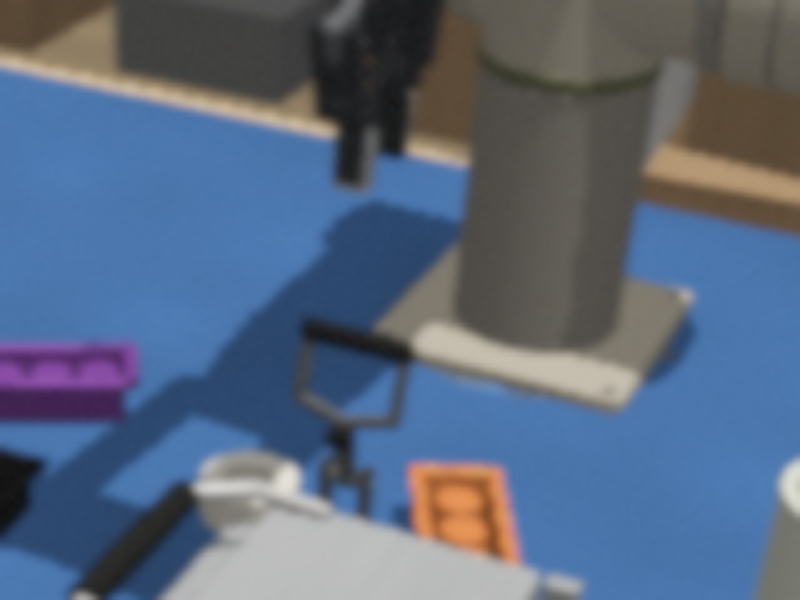

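The gripper is centred over the clamp's cross grip, which spans (305,325) to (410,350). I descend.

Call:
jog_arm(
  increments=[
    [[0,0,-0.5],0],
    [[0,0,-1.0],0],
    [[0,0,-1.5],0],
    [[0,0,-1.9],0],
    [[0,0,-2.2],0],
    [[0,0,-2.36],0],
    [[0,0,-2.42],0],
    [[0,0,-2.42],0],
  ],
)

```text
t: 24.25
ee_pos: [0.4915, 0.0358, 0.2117]
tool_rot: [-2.205, -2.235, 0.007]
ft_force: [-0.5, 1.1, 0.9]
finger_gap: 0.0451
```

```bash
python3 st.py; python3 shot.py scene d2 280 90 440 210
```

```text
t 24.25 p [0.4915 0.0358 0.2117] yang 0.77 zax [-0.004 -0.002 -1.   ] f [-0.5  1.1  0.9] tq [ 0.03 -0.    0.01] gap 0.04506181690599906 q [-0.03 -0.15  1.8  -0.    1.49 -0.04]
```

View pics/d2_c.png

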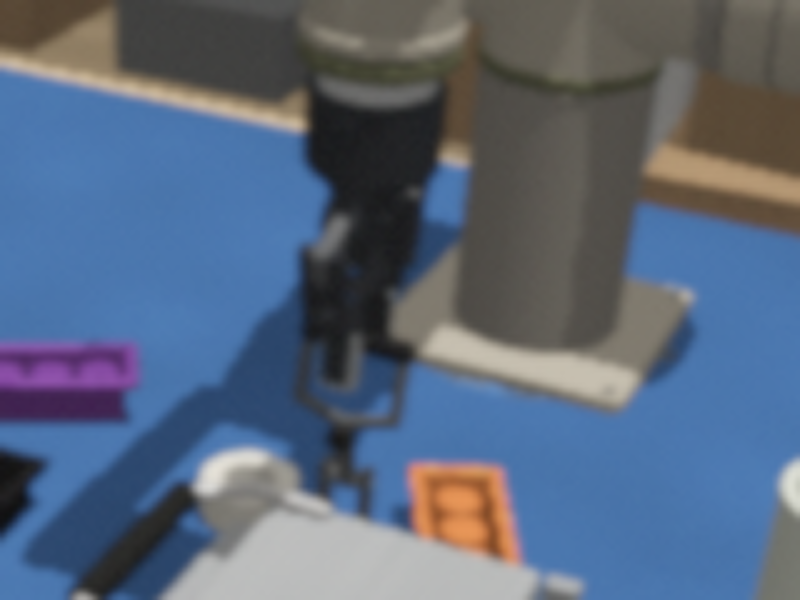

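One finger is in front of the bar, between the fork arms. I'll close.

Call:
jog_arm(
  increments=[
    [[0,0,0],0],
    [[0,0,0],0],
    [[0,0,0],0],
    [[0,0,0],0],
    [[0,0,0],0],
  ],
  fingers=6,
  newtons=25,
)

```text
t: 24.92
ee_pos: [0.492, 0.0358, 0.2125]
tool_rot: [-2.206, -2.236, 0.006]
ft_force: [-0.9, 0.3, 5.5]
finger_gap: 0.013
```

```bash
python3 st.py; python3 - <<'E'
import numpy as np
th=lambda t:np.array([.088*np.cos(t)-.024*np.sin(t),.088*np.sin(t)+.024*np.cos(t)])
t0=1.54
for t in np.arange(t0,-.05,-.07): print(t.round(2),((th(t)-th(t0))/.05).round(2))
print((th(0)-th(t0))/.05)
E
```

```text
t 24.93 p [0.492  0.0358 0.2125] yang 0.77 zax [-0.003 -0.002 -1.   ] f [-0.9  0.3  5.5] tq [ 0.05  0.15 -0.03] gap 0.013018483261929541 q [-0.03 -0.15  1.8  -0.    1.49 -0.04]
1.54 [0. 0.]
1.47 [0.13 0.03]
1.4 [0.25 0.04]
1.33 [0.38 0.05]
1.26 [0.51 0.05]
1.19 [0.63 0.04]
1.12 [0.76 0.02]
1.05 [ 0.88 -0.01]
0.98 [ 1.01 -0.04]
0.91 [ 1.13 -0.09]
0.84 [ 1.24 -0.14]
0.77 [ 1.35 -0.2 ]
0.7 [ 1.46 -0.27]
0.63 [ 1.56 -0.35]
0.56 [ 1.66 -0.43]
0.49 [ 1.75 -0.52]
0.42 [ 1.84 -0.62]
0.35 [ 1.91 -0.72]
0.28 [ 1.98 -0.83]
0.21 [ 2.05 -0.94]
0.14 [ 2.1  -1.05]
0.07 [ 2.15 -1.17]
-0.0 [ 2.19 -1.29]
[ 2.18557943 -1.29394536]
```

The bar is gripped at a 13 mm gap. Now I swing it along the arc.

Call:
jog_arm(
  increments=[
    [[0.13,0,0.03],0],
    [[0.25,0,0.04],0],
    [[0.38,0,0.05],0],
    [[0.51,0,0.05],0],
    [[0.63,0,0.04],0],
    [[0.76,0,0.02],0],
    [[0.88,0,-0.01],0],
    [[0.88,0,-0.01],0],
  ],
)

```text
t: 25.92
ee_pos: [0.5328, 0.0363, 0.2069]
tool_rot: [-2.2, -2.23, 0.017]
ft_force: [-8.2, 1.7, -20.7]
finger_gap: 0.0129
```

```bash
python3 st.py; python3 shot.py scene d3 280 90 440 210
```

```text
t 25.93 p [0.5328 0.0363 0.2069] yang 0.78 zax [-0.014 -0.001 -1.   ] f [ -8.2   1.7 -20.7] tq [ 0.3   1.15 -0.06] gap 0.012900634142594536 q [-0.03 -0.02  1.69 -0.    1.49 -0.04]
```

View pics/d3_c.png

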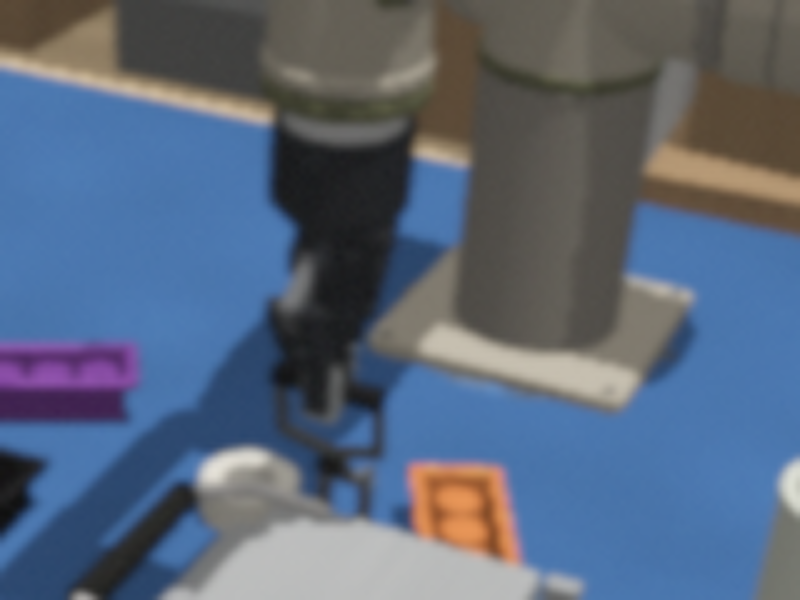

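The tool is pulled 5 mm lower than commanded, with 20 N downward. The pivot must therefore be nearer x = 0.500, which fits the sealer's -x end. I'll recompute the arc.

```bash
python3 - <<'E'
import numpy as np
th=lambda t:np.array([.088*np.cos(t)-.024*np.sin(t),.088*np.sin(t)+.024*np.cos(t)])
t0=.939;print(th(t0))
for t in np.arange(t0,-.05,-.07): print(t.round(2),((th(t)-th(t0))/.05).round(2))
print((th(0)-th(t0))/.05)
E
```

```text
[0.03260516 0.08518746]
0.94 [0. 0.]
0.87 [ 0.12 -0.05]
0.8 [ 0.23 -0.11]
0.73 [ 0.34 -0.17]
0.66 [ 0.45 -0.25]
0.59 [ 0.54 -0.33]
0.52 [ 0.64 -0.41]
0.45 [ 0.73 -0.51]
0.38 [ 0.81 -0.61]
0.31 [ 0.88 -0.71]
0.24 [ 0.94 -0.82]
0.17 [ 1.   -0.93]
0.1 [ 1.05 -1.05]
0.03 [ 1.09 -1.17]
-0.04 [ 1.13 -1.3 ]
[ 1.10789689 -1.22374926]
```

Call:
jog_arm(
  increments=[
    [[0.06,0,-0.03],0],
    [[0.12,0,-0.05],0],
    [[0.18,0,-0.08],0],
    [[0.23,0,-0.11],0],
    [[0.29,0,-0.14],0],
    [[0.34,0,-0.17],0],
    [[0.34,0,-0.17],0],
  ],
)

```text
t: 26.85
ee_pos: [0.5492, 0.0365, 0.1974]
tool_rot: [-2.198, -2.229, 0.019]
ft_force: [-5.3, 1.4, -6.3]
finger_gap: 0.0129
```

```bash
python3 st.py
```

```text
t 26.85 p [0.5492 0.0365 0.1974] yang 0.79 zax [-0.016 -0.001 -1.   ] f [-5.3  1.4 -6.3] tq [ 0.2   0.99 -0.  ] gap 0.012855975516155981 q [-0.03  0.03  1.66 -0.    1.47 -0.04]
```

Call:
jog_arm(
  increments=[
    [[0.11,0,-0.08],0],
    [[0.2,0,-0.16],0],
    [[0.3,0,-0.24],0],
    [[0.39,0,-0.34],0],
    [[0.47,0,-0.44],0],
    [[0.54,0,-0.54],0],
    [[0.6,0,-0.65],0],
    [[0.6,0,-0.65],0],
  ],
)

```text
t: 27.85
ee_pos: [0.5776, 0.0368, 0.1634]
tool_rot: [-2.195, -2.226, 0.024]
ft_force: [-10.7, 1.4, -5.4]
finger_gap: 0.0128
```

```bash
python3 st.py; python3 shot.py scene d4 280 110 440 230
```

```text
t 27.85 p [0.5776 0.0368 0.1634] yang 0.8 zax [-0.021 -0.    -1.   ] f [-10.7   1.4  -5.4] tq [ 0.26  1.7  -0.01] gap 0.012799146600233208 q [-0.02  0.14  1.61 -0.    1.42 -0.04]
```

View pics/d4_c.png

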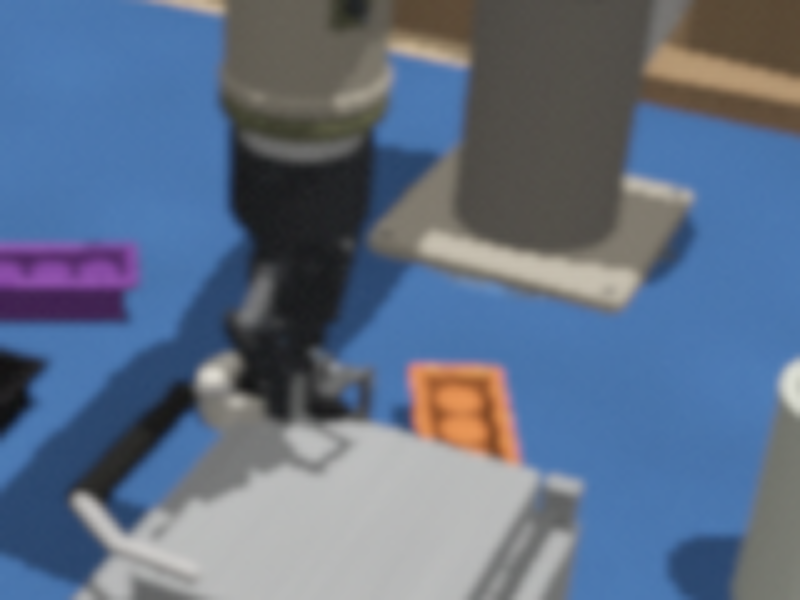

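Call:
jog_arm(
  increments=[
    [[0.02,0,-0.06],0],
    [[0.04,0,-0.12],0],
    [[0.06,0,-0.18],0],
    [[0.08,0,-0.24],0],
    [[0.1,0,-0.3],0],
    [[0.12,0,-0.36],0],
    [[0.12,0,-0.38],0],
    [[0.12,0,-0.38],0],
  ],
)

```text
t: 28.9
ee_pos: [0.5815, 0.0369, 0.1498]
tool_rot: [-2.193, -2.225, 0.029]
ft_force: [-39.2, 0.5, 41.3]
finger_gap: 0.0129
```

```bash
python3 st.py
```

```text
t 28.9 p [0.5815 0.0369 0.1498] yang 0.83 zax [-0.026 -0.001 -1.   ] f [-39.2   0.5  41.3] tq [-0.06  6.74  0.  ] gap 0.012926454474347303 q [-0.02  0.16  1.61 -0.    1.4  -0.04]
```

The clamp is blocked near the expected down height. I'll relieve the load, then look.

Call:
jog_arm(
  increments=[
    [[-0.03,0,0],0],
    [[-0.03,0,0],0],
  ],
)

```text
t: 29.15
ee_pos: [0.5808, 0.0368, 0.1512]
tool_rot: [-2.194, -2.226, 0.027]
ft_force: [-4.4, 1.3, -0.0]
finger_gap: 0.0129
```

```bash
python3 st.py; python3 shot.py scene d5 280 130 440 250
```

```text
t 29.15 p [0.5808 0.0368 0.1512] yang 0.82 zax [-0.024 -0.001 -1.   ] f [-4.4  1.3 -0. ] tq [ 0.1   0.77 -0.04] gap 0.012884501142278768 q [-0.02  0.16  1.61 -0.    1.4  -0.04]
```

View pics/d5_c.png

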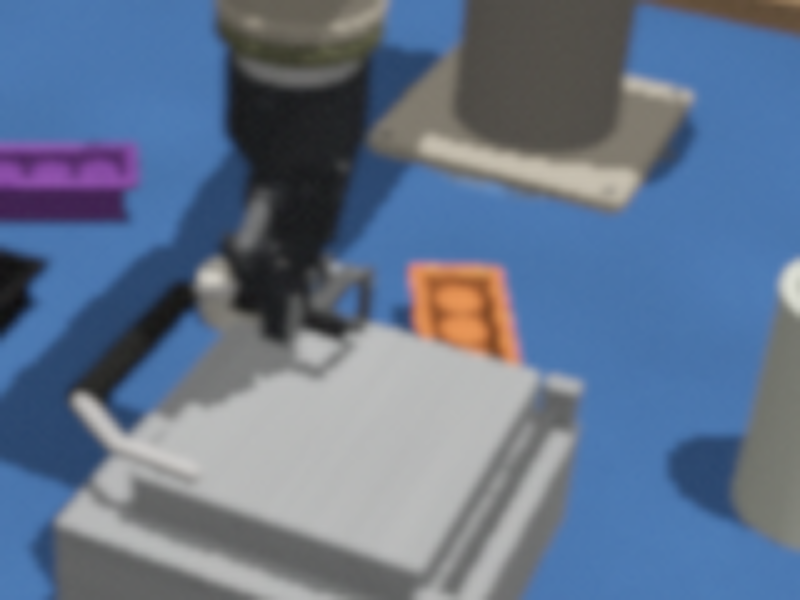

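Call:
jog_arm(
  increments=[
    [[0,0,-0.03],0],
    [[0,0,-0.05],0],
    [[0,0,-0.05],0],
  ],
)

```text
t: 29.58
ee_pos: [0.5811, 0.0368, 0.1505]
tool_rot: [-2.194, -2.226, 0.027]
ft_force: [-14.5, 1.0, 12.2]
finger_gap: 0.013
```

Call:
jog_arm(
  increments=[
    [[0,0,0],0],
    [[0,0,0],0],
    [[0,0,0],0],
    [[0,0,0],0],
  ],
  fingers=38,
)

```text
t: 30.08
ee_pos: [0.5812, 0.0368, 0.1503]
tool_rot: [-2.194, -2.226, 0.027]
ft_force: [-0.9, 0.3, -0.1]
finger_gap: 0.0381
```

Call:
jog_arm(
  increments=[
    [[0,0,0.2],0],
    [[0,0,0.7],0],
    [[0,0,1.4],0],
    [[0,0,2.1],0],
    [[0,0,2.4],0],
    [[0,0,2.4],0],
  ],
)

```text
t: 30.82
ee_pos: [0.5819, 0.0368, 0.2716]
tool_rot: [-2.195, -2.227, 0.024]
ft_force: [-0.1, -0.1, -0.2]
finger_gap: 0.0381
```

```bash
python3 st.py; python3 shot.py scene d6 280 130 440 250; python3 - <<'E'
from h import *
c=pickle.load(open('pics/d6.pkl','rb'));P=cloud(c);rgb=c['frame'].astype(int).sum(-1)
m=(P[...,0]>.53)&(P[...,0]<.63)&(P[...,1]>-.01)&(P[...,1]<.085)&(P[...,2]>.145)&(P[...,2]<.2);q=P[m]
print(len(q),q.mean(0),np.percentile(q,[3,50,97],axis=0).round(4))
m&=(rgb<150);q=P[m];print(len(q),q.mean(0),np.percentile(q,[3,50,97],axis=0).round(4))
E
```

```text
t 30.82 p [0.5819 0.0368 0.2716] yang 0.82 zax [-0.021 -0.001 -1.   ] f [-0.1 -0.1 -0.2] tq [0.01 0.04 0.04] gap 0.0380845659102864 q [-0.02  0.09  1.46 -0.    1.61 -0.04]
135 [0.58052268 0.03944238 0.16425429] [[0.5436 0.0064 0.1471]
 [0.5848 0.0397 0.1659]
 [0.5886 0.0695 0.1712]]
43 [0.58553293 0.03730921 0.16746514] [[0.5821 0.0104 0.1644]
 [0.5855 0.0368 0.1674]
 [0.588  0.0664 0.1705]]
```

View pics/d6_c.png

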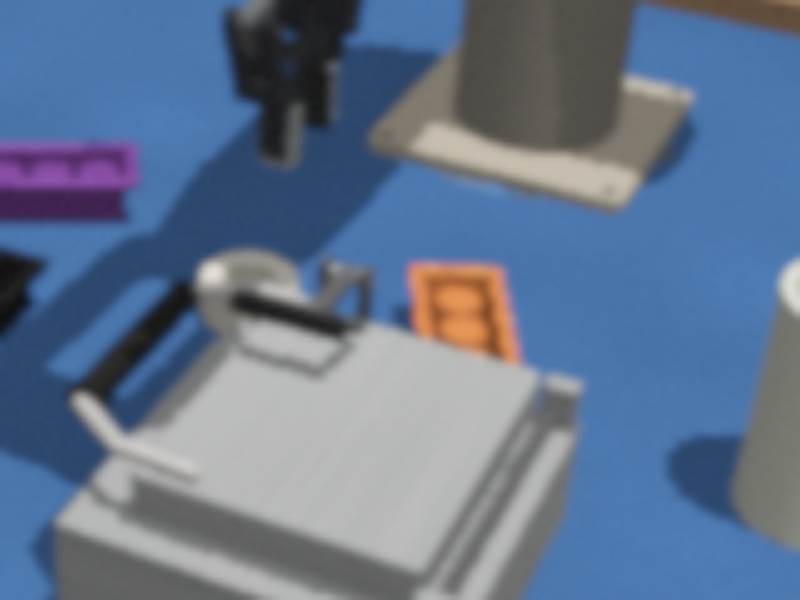

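The measured bar axis is about (0.5815, 0.164), matching the stated down height of 0.164. To confirm it is fully down, I'll press on it lightly with shut fingers.

Call:
jog_arm(
  increments=[
    [[0,0,-0.3],0],
    [[0,0,-0.8],0],
    [[0,0,-1.3],0],
    [[0,0,-1.6],0],
    [[0,0,-1.75],0],
    [[0,0,-1.85],0],
    [[0,0,-1.9],0],
    [[0,0,-1.9],0],
  ],
  fingers=0,
)

```text
t: 31.88
ee_pos: [0.5815, 0.0368, 0.1753]
tool_rot: [-2.194, -2.226, 0.026]
ft_force: [0.8, -1.0, -0.2]
finger_gap: 0.0
```

Call:
jog_arm(
  increments=[
    [[0,0,-0.03],0],
    [[0,0,-0.06],0],
    [[0,0,-0.09],0],
    [[0,0,-0.11],0],
    [[0,0,-0.13],0],
    [[0,0,-0.13],0],
  ],
)

```text
t: 32.62
ee_pos: [0.5818, 0.0368, 0.1707]
tool_rot: [-2.195, -2.227, 0.025]
ft_force: [-6.2, 0.4, 10.1]
finger_gap: -0.0001
```

```bash
python3 st.py
```

```text
t 32.62 p [0.5818 0.0368 0.1707] yang 0.83 zax [-0.021 -0.001 -1.   ] f [-6.2  0.4 10.1] tq [-0.02  0.95  0.04] gap -0.00011919174558252625 q [-0.02  0.14  1.59 -0.    1.43 -0.04]
```

It is a solid stop at 0.1707 m, which puts the bar axis at 0.164, so the clamp is fully down. I retreat and run the final check.

Call:
jog_arm(
  increments=[
    [[0,0,0.4],0],
    [[0,0,1.2],0],
    [[0,0,2.2],0],
    [[-0.3,-0.8,3.2],0],
    [[-0.6,-1.8,3.8],0],
    [[-0.9,-2.8,3.8],0],
    [[-1.2,-3.8,3.8],0],
    [[-1.2,-4.2,3.8],0],
  ],
)

```text
t: 33.62
ee_pos: [0.5209, -0.1757, 0.3609]
tool_rot: [-2.199, -2.224, 0.025]
ft_force: [0.7, 0.4, -0.3]
finger_gap: -0.0001
```

Call:
jog_arm(
  increments=[
    [[0,0,0],0],
    [[0,0,0],0],
    [[0,0,0],0],
  ],
)

```text
t: 34.0
ee_pos: [0.5213, -0.1743, 0.3608]
tool_rot: [-2.196, -2.226, 0.025]
ft_force: [0.6, -0.0, 0.2]
finger_gap: 0.0001
```

```bash
python3 st.py; python3 shot.py scene e1 0 0 640 400; python3 shot.py top e1t 0 0 640 400; python3 - <<'E'
from h import *
c=pickle.load(open('pics/e1.pkl','rb'));P=cloud(c);rgb=c['frame'].astype(int).sum(-1)
m=(P[...,0]>.53)&(P[...,0]<.69)&(P[...,1]>.08)&(P[...,1]<.16)&(P[...,2]>.1)&(P[...,2]<.2);q=P[m]
print(np.linalg.lstsq(np.c_[q[:,:2]-[.61,.08],np.ones(len(q))],q[:,2],rcond=None)[0])
m=(P[...,0]>.56)&(P[...,0]<.6)&(P[...,1]>-.0)&(P[...,1]<.075)&(P[...,2]>.15)&(P[...,2]<.2)&(rgb<150);print(P[m].mean(0))
E
```

```text
t 34.0 p [ 0.5213 -0.1743  0.3608] yang 0.77 zax [-0.021 -0.001 -1.   ] f [ 0.6 -0.   0.2] tq [-0.01 -0.03 -0.02] gap 0.00011791765900171553 q [-0.41 -0.    1.39 -0.01  1.77 -0.42]
[-0.00020813 -0.00078279  0.1281055 ]
[0.58558786 0.03964773 0.16744886]
```

View pics/e1_c.png

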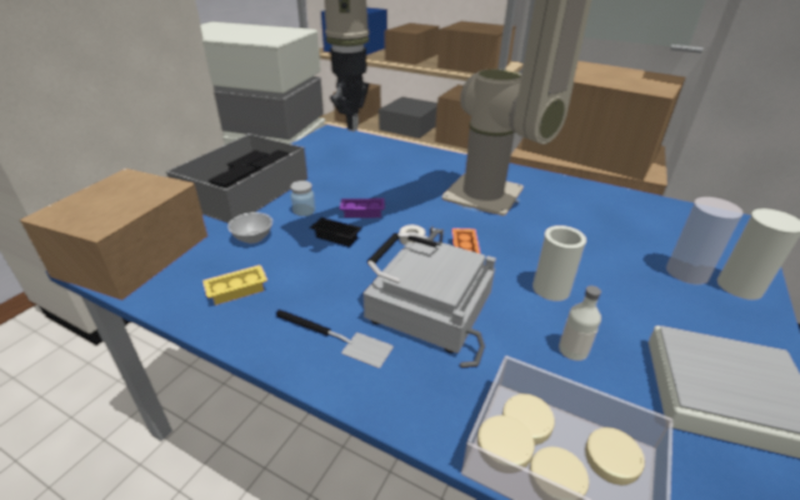

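View pics/e1t_c.png

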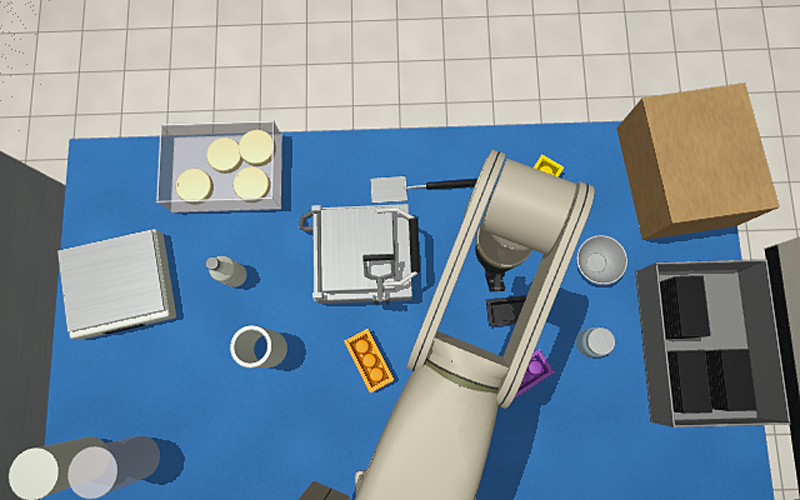

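Both views show the sealer shut, the clamp down and the bystanders where they were (sealer at about (430,290) in the scene view). Handing in.

```bash
python3 -c "
from bench import ctrl; print(ctrl.hand_in())"
```

```text
the job is handed in; nothing more can be done
None
```

The filled tray is in the sealer, the head is shut and the clamp is down. I handed the job in at about 34 s, with the robot clear of everything.

- **Tray:** I carried it level and set it in the pocket. Its rim top read about 0.096 m all round, as expected for flat on the deck.
- **Head:** I lowered it with the handle gripped the whole way. It ended at a firm stop, with the top plane at 0.128 m and almost no slope; the last picture read the same.
- **Clamp:** I gripped its bar and swung it down onto the head. The bar axis measured about 0.164 m, the stated height. A light press of about 10 N met a solid stop there.
- **Other things:** The last two pictures show the empty tray, look-alikes and other items where they were. The arm partly hid the empty tray, the yellow and purple look-alikes and the label roll from above, but the scene view shows them.

**Clamp pivot estimate off:** My first pivot estimate was about 13 mm too far in x. The swing pulled about 20 N until I re-measured and corrected the arc. At the end stop the wrist briefly read about 40 N in both x and z, through the gripped bar, and I eased off straight away.

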